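Load the long battery pack into the instrument's bay

ROBOT

A 7-joint arm with a two-finger parallel gripper is mounted at the origin on a cart in front of the work surface, level with it; the furniture and walls round the work are solid. World frame = base frame: x ahead of the robot, y to its left, z up, the work surface at z = 0. Lengths are in m, angles in rad, forces in N, time in s.
With the tool pointing down it reaches from about 0.4 to 0.85 m from the base axis. Payload 4.5 kg.
Tool frame: the origin (TCP) lies on the centre line of the jaws, within the pads' length; the fingertips stand 11 mm ahead of it and the grasp point (between the pads) lies 8 mm behind it; z points along the fingers, y is the line along which they close (so a half turn about z gives the same grasp; the last joint's range is limited). The gripper opens to 88 mm and grips with 3 to 60 N. Pads are 18 mm wide; open, the fingers measure 123 mm over their backs; the gripper's body (75 mm by 187 mm) begins 45 mm behind the grasp point.
Start: joints at [-1.289, 0.689, -0.195, 1.565, 0.157, 0.902, -0.215], TCP at [0.153, 0.606, 0.25] pointing down, gripper open.
Joint ranges: [-3.01, 3.01], [-0.46, 2.08], [-1.47, 1.51], [0.13, 2.56], [-1, 4.14], [0.04, 2.09], [-2.66, 2.66]. Speed limits (rad/s): [2.57, 2.57, 3.14, 3.14, 3.14, 3.14, 3.14].

INTERFACE

Orientations are given as a unit quaternion [x, y, z, w].
In Python, from plant import * gives the robot as it stands. The module is installed in compiled form; this text tells all that it offers.
- The arm moves only by the tool send_rows, never from a script. Its argument "motion" is a list of rows, each an object of numbers: "x", "y", "z": the shift along the tool's x, y, z in cm; "rx", "ry", "rz": the turn, a rotation vector about the tool's x, y, z in rad; "jaw": the finger opening in cm, from 0 to 8.81. In form: [{"x": .., "y": .., "z": .., "rx": .., "ry": .., "rz": .., "jaw": ..}, ...]. A call has exactly 5 rows; each row shifts and turns the commanded pose from where the row before left it, along the tool's axes as they then stand; what a row does not reach is not made up. A row lasts 1/10 s, in which the tool goes at most 50 mm and 8.59 degrees, less where a joint would pass 70% of its speed; a pose out of reach is approached as far as the arm can. A call is refused whole if a number of a shift passes 5 or a number of a turn 0.15, either way. A call with a gripper value outside its range is refused whole. The fingers move at their own pace and stop on an object; "grip_force" is the grip in N (left out, the last holds). Time passes only in rows, so rows that do not move let the fingers close, or fill a call up. It gives the time, the measured TCP pose, the force, the opening and the grip force at its end, in the units of the state.
- get_state(): the state, without advancing time (a new reading comes with each control period).
- snapshot(name): name is "side" or "top"; returns a dict with "img" (384x512x3 uint8, red, green, blue), "vertical_fov" (degrees; the focal length in pixels is half the picture's height over the tangent of half this angle, whatever the lens; pixels are square), "cx", "cy" (the principal point, pixels), "D" ([k1, k2, p1, p2, k3] as OpenCV has them; the pictures are not rectified), "extrinsics" (4x4, takes a point from camera to world coordinates). Camera axes: x right, y up, looking along -z (the intrinsics and any distortion apply to the point x, -y, -z); pixel columns grow to the right and rows downward; lengths in m; the calibration is good to about 2 mm. A picture is of the moment at which its call begins. There is no depth.
- finish_job(): hands the job in; it is judged then, once.
The state is a dict: "clock": time; "q": joint angles; "qd": joint speeds; "joint_torque": joint torques, N m; "tool_pos": TCP position; "eef_rot": TCP orientation; "contact_force": force on the tool from outside, world axes, zero at the start; "moment": the same for the moment, N m; "opening": opening from 0.0 (shut) to 1.0 (fully open); "finger_force": force on a finger pad.
Only numpy, scipy, OpenCV 4.12 (cv2) and the standard library are available. Lean on these libraries where they do the work, as an engineer would, in place of code of your own. Each camera call takes 0.05 s, during which the arm holds its last target. There are 200 camera calls.

TASK

Take the long battery pack out of the rack, where it stands upright between two shorter ones or beside them, and lean it in the sloping rest, foot on the ledge; let go there and take a new grip across it. Then slide it lying flat, brass contact end first, into the battery bay of the grey instrument until it is fully home against the hidden stop, and let go. Leave the short packs in the rack and do not disturb the bottles or the tin.

Things in the scene. Friction and masses are not known exactly. Their poses are not given: they have to be found in the camera images.
- long_pack_mid (a point): centre of the long battery pack, a black bar with a grey ribbed cap and small brass contacts at the other end, 120 mm long, 30 by 24 mm in section, 0.15 kg give or take. Its z axis runs along the length from the contact end to the cap; x is the 30 mm way, y the 24 mm way (pinch it along y). It starts upright in a rack pocket, cap up
- long_pack_tip (a point): centre of the long pack's contact end face, 60 mm from its centre; same axes
- short_pack_a_mid (a point): centre of one short battery pack: same section and look, 94 mm long, upright in a rack pocket; stays there
- short_pack_b_mid (a point): centre of the other short battery pack, likewise; stays there
- rack_top (a point): centre of the top of the rack, a fixed grey block 142 x 52 mm, 40 mm high, with a row of three pockets along its x axis, 46 mm apart (one at the centre), each 34 mm (x) by 28 mm (y), 36 mm deep, so the long pack's cap reaches 124 mm above the bench, a short one's 98 mm
- rest: the sloping rest, a fixed aluminium stand on a dark plate 70 x 135 mm; origin on the bench, z up. A pack lies in it at 45 degrees: lower end on a ledge at the rest's -y side, upper end toward its +y, its length along (0, 0.707, 0.707) of the rest's axes. Two cheeks 28 mm apart across the rest's x, flared at their tops, guide the lowest 36 mm of the pack and reach 31 mm off the bed
- rest_foot (a point): where the centre of the pack's lower end face comes to lie in the rest when it stands on the ledge with its 30 mm side square to the bed and its 24 mm side between the cheeks; axes as the rest's
- rest_grip (a point): point on the centre line of a pack lying in the rest, 98 mm up from rest_foot; axes as the rest's. Here the bed under the pack is a rib only 14 mm wide (from 36 to 104 mm up), free for fingers on both sides
- bay_mouth (a point): centre of the battery bay's mouth, 47 mm above the bench, in the front of the fixed grey instrument (84 mm long, 74 wide, 74 high). Its x axis points level into the bay, z up. The bay is 27.5 mm wide and 33.5 mm high behind a black bezel flaring about 3 mm all round; the pack goes in with its 24 mm way level
- bay_stop (a point): centre of the hidden stop at the bottom of the bay, 80 mm behind the mouth; axes as bay_mouth's. With the pack home, 40 mm of it stands out
- long_pack: the same long pack; origin at the centre of its contact end, same axes
- flux_mid (a point): middle of the small brown bottle with a black cap, 34 mm across, 85 mm high, loose; leave alone
- pump_mid (a point): middle of the white dispenser bottle, 62 mm across, 123 mm high, loose; leave alone
- tin_mid (a point): middle of the shallow round tin, 60 mm across, 20 mm high, loose; leave alone
Not all that is in view belongs to the job. Leave any orange look-alike of the long_pack alone.

How it is judged:
By the outcome, as a careful person would: the job done as asked, in the order asked, and still so for the second after the job is handed in, with the robot touching nothing.
It also fails if it takes over 67 s, if anything falls off the work surface, if the arm or the gripper's body presses on something with over 40 N, if the wrist force passes 120 N, or if a joint passes its speed limit or range.

## Working session

There is one attempt and no reset: what is moved stays moved. The work goes in short steps, Python scripts to look and compute and a tool call to move; the robot and the scene stay as the last step left them, time stands still between calls to the robot, and variables do not carry over. Pictures are saved under pics/ and viewed, at most 10 in all, crops included, and the job is handed in when it is done.

Besides the shell and the picture viewer there is one more tool, called after "Emit:" as a command line: name --argument value ..., lists and objects as JSON in quotes. send_rows: Moves the arm, as the interface text tells. Its arguments: {"type":"object","properties":{"motion":{"type":"array"},"grip_force":{"type":"number"}},"required":["motion"]}

```bash
mkdir -p pics; cat > h.py <<'E'
from plant import *
import numpy as np, cv2
from scipy.spatial.transform import Rotation as R
def cam(s):
    h,w=s["img"].shape[:2]; f=h/2/np.tan(np.radians(s["vertical_fov"])/2)
    return np.array([[f,0,s["cx"]],[0,f,s["cy"]],[0,0,1.]]),np.array(s["D"],float),np.array(s["extrinsics"],float)
def ray(s,uv):
    K,D,T=cam(s); p=cv2.undistortPoints(np.array(uv,float).reshape(-1,1,2),K,D).reshape(-1,2)
    d=np.c_[p[:,0],-p[:,1],-np.ones(len(p))]@T[:3,:3].T
    return T[:3,3],d
def onz(s,uv,z):
    o,d=ray(s,uv); return o+d*((z-o[2])/d[:,2])[:,None]
def proj(s,P):
    K,D,T=cam(s); P=np.atleast_2d(P); c=(P-T[:3,3])@T[:3,:3]; c=c*[1,-1,-1]
    return cv2.projectPoints(c,np.zeros(3),np.zeros(3),K,D)[0].reshape(-1,2)
def st():
    s=get_state(); print(round(s["clock"],2),"pos",np.round(s["tool_pos"],4),"R",np.round(R.from_quat(s["eef_rot"]).as_matrix(),3).tolist(),"F",np.round(s["contact_force"],1),"op",round(s["opening"]*88,1),"ff",s["finger_force"],"q",np.round(s["q"],2)); return s
E
python3 - <<'E'
from h import *
st()
import pickle
for n in("side","top"):
    s=snapshot(n); pickle.dump(s,open(n+".pkl","wb"))
    print(n,s["vertical_fov"],s["cx"],s["cy"],s["D"],np.round(s["extrinsics"],3).tolist())
    cv2.imwrite(f"pics/{n}0.png",cv2.resize(s["img"][:,:,::-1],(800,600),interpolation=cv2.INTER_CUBIC))
E
```

```text
0.0 pos [0.1532 0.6053 0.2489] R [[-0.969, 0.245, -0.0], [0.245, 0.969, -0.002], [-0.0, -0.002, -1.0]] F [ 0.8 -0.2 -1.2] op 88.0 ff 0.0 q [-1.29  0.69 -0.19  1.57  0.16  0.9  -0.22]
side 43.014950997115314 255.88782149496436 188.96431221721423 [0.05781178 0.         0.         0.         0.        ] [[0.853, 0.334, -0.4, 0.075], [-0.521, 0.556, -0.648, -0.933], [0.006, 0.761, 0.648, 0.863], [0.0, 0.0, 0.0, 1.0]]
top 57.22371968567175 257.8442946925517 183.61608607409013 [-0.11189335  0.          0.          0.          0.        ] [[0.017, 1.0, -0.024, 0.506], [-1.0, 0.018, 0.025, -0.154], [0.025, 0.023, 0.999, 0.976], [0.0, 0.0, 0.0, 1.0]]
```

View pics/side0.png

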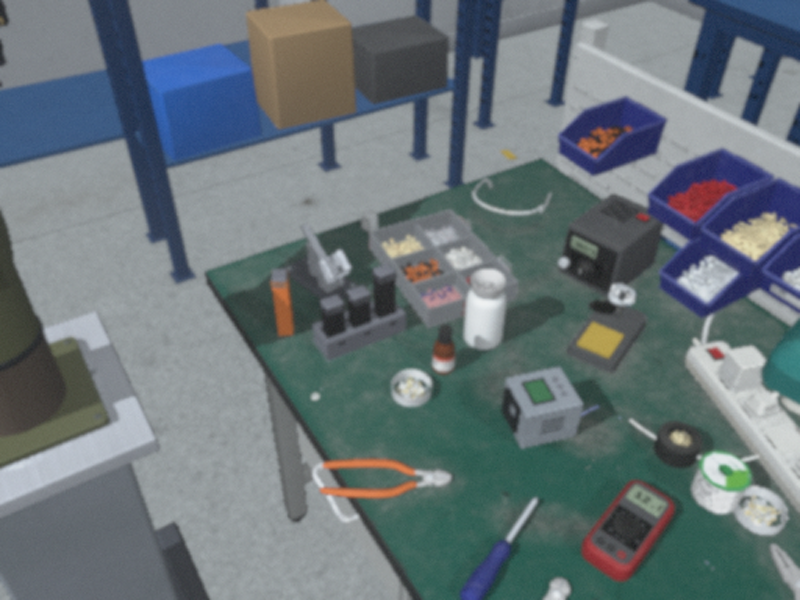

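View pics/top0.png

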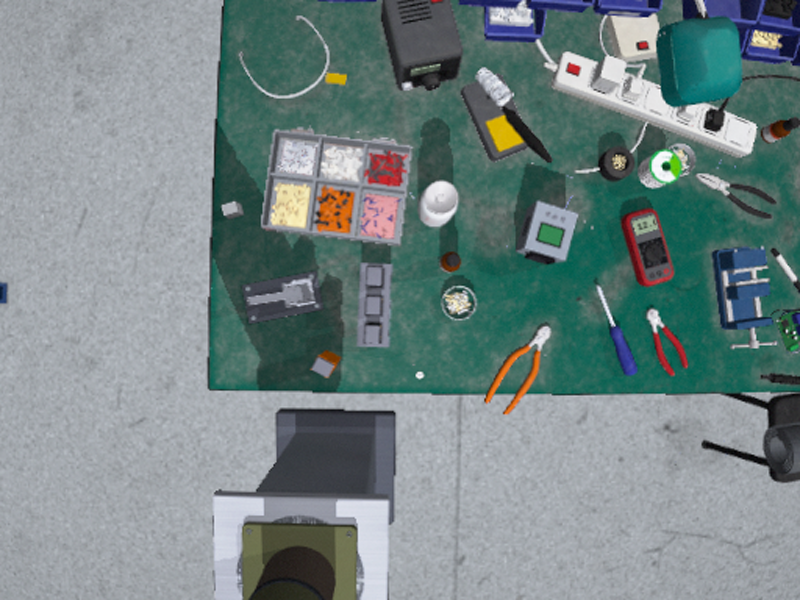

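Side view: the rack is at (360,325) with the tall pack at its far right, about (385,270). The rest is at (325,265) and the instrument at (545,405). Top view: rack (374,305), rest (283,297), instrument (548,232), orange decoy (325,362). Zooming in next.

```bash
python3 - <<'E'
from h import *
import pickle
t=pickle.load(open("top.pkl","rb"));s=pickle.load(open("side.pkl","rb"))
a=t["img"][120:255,145:385]; b=s["img"][120:300,160:400]
cv2.imwrite("pics/topc.png",cv2.resize(a[:,:,::-1],(800,450),interpolation=cv2.INTER_CUBIC))
cv2.imwrite("pics/sidec.png",cv2.resize(b[:,:,::-1],(800,600),interpolation=cv2.INTER_CUBIC))
for n,uv in dict(cap1=(375,275),cap2=(373,303),cap3=(372,330)).items():
  for z in(.098,.124):
    p=onz(t,np.array([uv])*.64,z); print(n,z,p.round(3),(proj(s,p)/.64).round())
E
```

```text
cap1 0.098 [[ 0.545 -0.131  0.098]] [[386. 282.]]
cap1 0.124 [[ 0.543 -0.131  0.124]] [[385. 269.]]
cap2 0.098 [[ 0.5   -0.128  0.098]] [[360. 290.]]
cap2 0.124 [[ 0.5   -0.129  0.124]] [[360. 278.]]
cap3 0.098 [[ 0.457 -0.127  0.098]] [[335. 299.]]
cap3 0.124 [[ 0.458 -0.128  0.124]] [[336. 286.]]
```

View pics/topc.png

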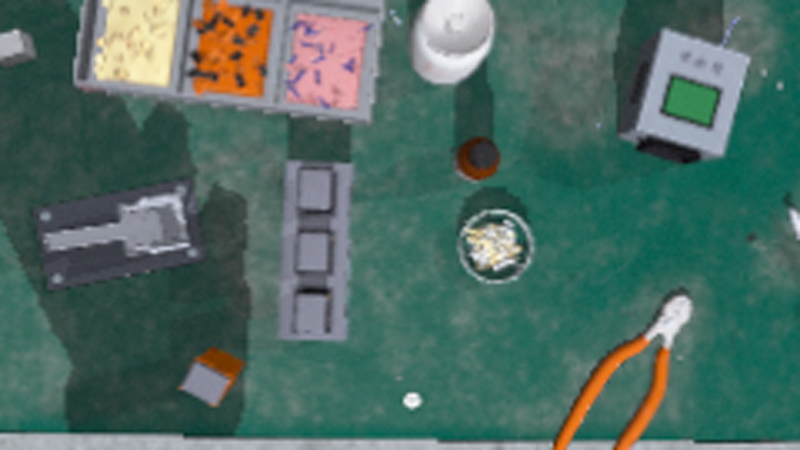

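View pics/sidec.png

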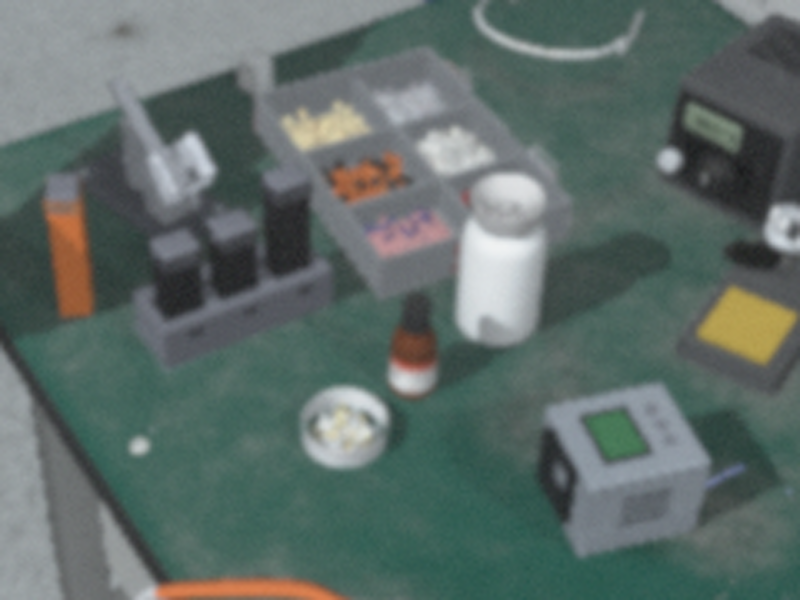

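The crops show the tall pack in the rack's far pocket (top crop (316,188)), and the rest's ledge on the right (-y) with its rib rising to the left. The bay bezel faces the robot at top crop (668,148). One composite for fine corners.

```bash
python3 - <<'E'
from h import *
import pickle
t=pickle.load(open("top.pkl","rb"))["img"];s=pickle.load(open("side.pkl","rb"))["img"]
def tile(im,x,y,w,h,k):
    c=cv2.resize(im[y:y+h,x:x+w,::-1],None,fx=k,fy=k,interpolation=cv2.INTER_CUBIC)
    c=cv2.convertScaleAbs(c,alpha=1.4,beta=10)
    o=np.zeros((300,400,3),np.uint8); o[:h*k,:w*k]=c
    for i in range(0,w,10): cv2.line(o,(i*k,0),(i*k,5),(0,255,255),1); cv2.putText(o,str(x+i),(i*k+2,12),0,.3,(0,255,255),1)
    for i in range(0,h,10): cv2.line(o,(0,i*k),(5,i*k),(0,255,255),1); cv2.putText(o,str(y+i),(2,i*k+10),0,.3,(0,255,255),1)
    return o
cv2.imwrite("pics/comp.png",np.vstack([np.hstack([tile(t,150,168,66,50,6),tile(s,178,140,66,50,6)]),np.hstack([tile(t,320,124,66,50,6),tile(s,316,232,80,60,5)])]))
E
```

```text
(no output)
```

View pics/comp.png

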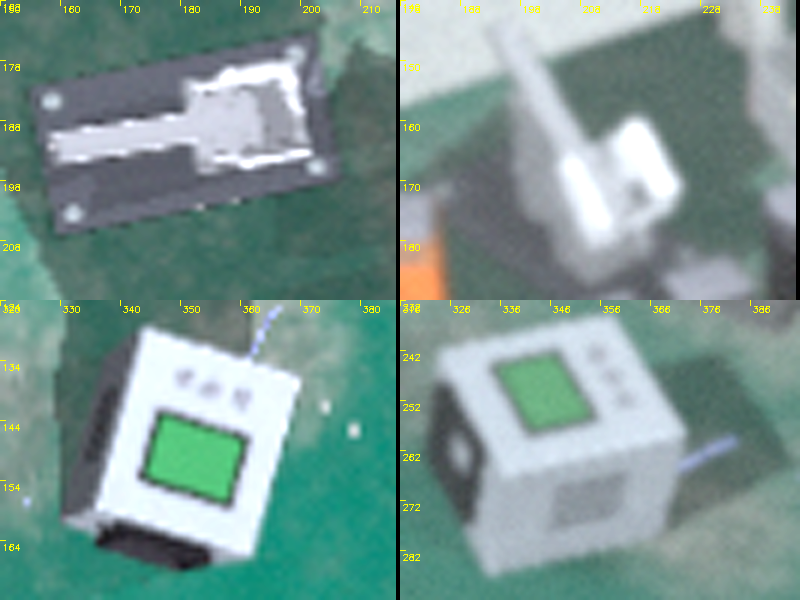

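```bash
python3 - <<'E'
from h import *
import pickle
t=pickle.load(open("top.pkl","rb"));s=pickle.load(open("side.pkl","rb"))
def tri(a,b):
    o1,d1=ray(t,[a]);o2,d2=ray(s,[b]);d1=d1[0];d2=d2[0]
    k=np.linalg.lstsq(np.c_[d1,-d2],o2-o1,rcond=None)[0]
    p,q=o1+k[0]*d1,o2+k[1]*d2; return (p+q)/2,np.linalg.norm(p-q)
for z in(0.004,.006):
    P=onz(t,[(155.5,183),(202.2,174),(206.7,197.7),(159.5,207.2)],z)
    e=np.linalg.norm(P-np.roll(P,-1,0),axis=1); print("plate",P.mean(0).round(4),e.round(4))
yv=(P[0]+P[3]-P[1]-P[2]);yv/=np.linalg.norm(yv);yv2=(P[0]-P[1])+(P[3]-P[2]);xv=P[0]-P[3]+P[1]-P[2]
print("ang y",np.degrees(np.arctan2(yv[1],yv[0])),"ang x",np.degrees(np.arctan2(xv[1],xv[0])))
print("rib end",tri((158.3,192.5),(195.5,143.8)))
for z in (.06,.08,.09,.1): print(z,onz(t,[(158.3,192.5)],z).round(3))
I=onz(t,[(344.2,128.5),(370,137.3),(362,167),(336.2,160.2)],.074)
print("inst",I.round(4),np.linalg.norm(I-np.roll(I,-1,0),axis=1).round(4))
f=(I[2]+I[3])/2;b=(I[0]+I[1])/2;d=b-f
print("front mid",f.round(4),"ang",np.degrees(np.arctan2(d[1],d[0])), "ang from sides",[np.degrees(np.arctan2(v[0],-v[1])) for v in (I[1]-I[0],I[2]-I[3])])
print("bezel side px of f at .047",proj(s,f*[1,1,0]+[0,0,.047]),"top corners side",proj(s,I).round(1).tolist())
print("cap",onz(t,[(239.8,176.4)],.124), tri((239.8,176.4),(160+287/3.333,120+183/3.333)))
# rack top outline
print("rack",onz(t,np.array([(145+288/3.333,120+160/3.333),(145+354/3.333,120+162/3.333),(145+346/3.333,120+340/3.333),(145+280/3.333,120+338/3.333)]),.04).round(4))
print("decoy",onz(t,[(145+205/3.333,120+385/3.333)],.12))
print("bottle/tin",onz(t,[(145+480/3.333,120+155/3.333)],.085),onz(t,[(145+495/3.333,120+245/3.333)],.02),onz(t,[(145+455/3.333,120+22/3.333)],.123))
E
```

```text
plate [0.5059 0.0345 0.004 ] [0.1322 0.0666 0.1336 0.0679]
plate [0.5059 0.0341 0.006 ] [0.1319 0.0665 0.1334 0.0678]
ang y 102.13644780107569 ang x 11.33281813249043
rib end (array([0.50134473, 0.07120605, 0.10175999]), np.float64(0.0036077770488490636))
0.06 [[0.499 0.083 0.06 ]]
0.08 [[0.5   0.078 0.08 ]]
0.09 [[0.5   0.075 0.09 ]]
0.1 [[0.5   0.073 0.1  ]]
inst [[ 0.6751 -0.3994  0.074 ]
 [ 0.654  -0.4688  0.074 ]
 [ 0.5752 -0.4474  0.074 ]
 [ 0.5914 -0.3786  0.074 ]] [0.0726 0.0816 0.0708 0.0862]
front mid [ 0.5833 -0.413   0.074 ] ang -14.536418254272837 ang from sides [np.float64(-16.925660848541565), np.float64(-13.241783719623813)]
bezel side px of f at .047 [[327.83526798 262.8141065 ]] top corners side [[357.8, 234.8], [371.7, 258.6], [336.2, 266.6], [322.3, 243.0]]
cap [[ 0.54246049 -0.13077388  0.124     ]] (array([ 0.54279294, -0.13055123,  0.11602864]), np.float64(2.843618242700456e-05))
rack [[ 0.568  -0.1058  0.04  ]
 [ 0.5674 -0.1585  0.04  ]
 [ 0.4253 -0.1546  0.04  ]
 [ 0.4261 -0.102   0.04  ]]
decoy [[ 0.39762799 -0.05236782  0.12      ]]
bottle/tin [[ 0.57164376 -0.25428681  0.085     ]] [[ 0.50299399 -0.27503848  0.02      ]] [[ 0.66633203 -0.23030207  0.123     ]]
```

```bash
cat >> h.py <<'E'
def mat(zdir,xang=None,x=None):
    z=np.array(zdir,float);z/=np.linalg.norm(z)
    x=np.array([np.cos(np.radians(xang)),np.sin(np.radians(xang)),0]) if x is None else np.array(x,float)
    x=x-z*(x@z);x/=np.linalg.norm(x); return np.c_[x,np.cross(z,x),z]
def plan(p,M,ways,nd=1):
    """ways: (target TCP pos, target M, rows, arc?)"""
    p=np.array(p,float);M=np.array(M);rows=[]
    for w in ways:
        pt,Mt,n=w[:3];arc=len(w)>3 and w[3]
        for i in range(n):
            k=1/(n-i); d=np.asarray(pt)-p; nx=p+d*k
            if arc:
                a0,a1=np.arctan2(p[1],p[0]),np.arctan2(pt[1],pt[0]);r0,r1=np.hypot(*p[:2]),np.hypot(*pt[:2])
                a=a0+(a1-a0)*k;r=r0+(r1-r0)*k;nx[:2]=r*np.cos(a),r*np.sin(a)
            sh=np.round(M.T@(nx-p)*100,nd); p=p+M@sh/100
            rv=R.from_matrix(M.T@Mt).as_rotvec()
            if arc is not False and len(w)>4: rv=w[4](M,Mt)
            rv=np.round(rv*k,2 if nd==1 else 3); M=M@R.from_rotvec(rv).as_matrix()
            rows.append(dict(zip(("x","y","z","rx","ry","rz"),[*sh.tolist(),*rv.tolist()])))
    for i,r in enumerate(rows): print(i,{k:v for k,v in r.items() if v})
    print("end",p.round(4),M.round(3).tolist())
    return p,M
def cur():
    s=get_state(); return np.array(s["tool_pos"]),R.from_quat(s["eef_rot"]).as_matrix()
E
python3 - <<'E'
from h import *
import pickle
t=pickle.load(open("top.pkl","rb"));s=pickle.load(open("side.pkl","rb"))
print("post",onz(s,[(180*.64,280*.64)],-.75),onz(s,[(180*.64,280*.64)],-.85))
print("rib mid",onz(t,[(180.8,189.3)],.0537))
c=t["img"].astype(int); m=((c.min(2)>120)).astype(np.uint8); m[:124]=0;m[172:]=0;m[:,:332]=0;m[:,372:]=0
print(m.sum())
cs=max(cv2.findContours(m,cv2.RETR_EXTERNAL,cv2.CHAIN_APPROX_NONE)[0],key=cv2.contourArea).reshape(-1,2)
r=cv2.minAreaRect((onz(t,cs,.074)[:,:2]*1000).astype(np.float32)); print(r)
p,M=cur()
g=np.array([.5427,-.1312,.104]); Mt=mat([0,0,-1],-1.55)
plan(p,M,[(np.array([.5427,-.1312,.25]),Mt,22,True)])
E
```

```text
post [[ 0.4853356   1.11910426 -0.75      ]] [[ 0.51078425  1.24639586 -0.85      ]]
rib mid [[0.50893756 0.0251972  0.0537    ]]
644
((628.1868896484375, -422.6004638671875), (72.58439636230469, 88.52791595458984), 74.61386108398438)
0 {'x': -4.4, 'y': -0.5, 'rz': 0.13}
1 {'x': -4.4, 'y': -0.2, 'rz': 0.13}
2 {'x': -4.4, 'y': 0.1, 'rz': 0.13}
3 {'x': -4.3, 'y': 0.3, 'rz': 0.13}
4 {'x': -4.3, 'y': 0.6, 'rz': 0.13}
5 {'x': -4.2, 'y': 0.8, 'rz': 0.13}
6 {'x': -4.2, 'y': 1.1, 'rz': 0.13}
7 {'x': -4.1, 'y': 1.3, 'rz': 0.13}
8 {'x': -4.0, 'y': 1.5, 'rz': 0.13}
9 {'x': -3.9, 'y': 1.7, 'rz': 0.13}
10 {'x': -3.7, 'y': 2.0, 'rz': 0.14}
11 {'x': -3.6, 'y': 2.2, 'rz': 0.13}
12 {'x': -3.4, 'y': 2.4, 'rz': 0.14}
13 {'x': -3.2, 'y': 2.6, 'rz': 0.13}
14 {'x': -3.1, 'y': 2.8, 'rz': 0.14}
15 {'x': -2.8, 'y': 3.0, 'rz': 0.13}
16 {'x': -2.6, 'y': 3.1, 'rz': 0.14}
17 {'x': -2.4, 'y': 3.3, 'rz': 0.13}
18 {'x': -2.2, 'y': 3.4, 'rz': 0.14}
19 {'x': -2.0, 'y': 3.5, 'rz': 0.13}
20 {'x': -1.8, 'y': 3.6, 'rz': 0.14}
21 {'x': -1.5, 'y': 3.7, 'rz': 0.13}
end [ 0.5425 -0.1317  0.2501] [[1.0, -0.026, -0.0], [-0.026, -1.0, -0.002], [-0.0, 0.002, -1.0]]
```

Emit:
send_rows --motion '[{"x": -4.4, "y": -0.5, "rz": 0.13, "jaw": 6}, {"x": -4.4, "y": -0.2, "rz": 0.13, "jaw": 6}, {"x": -4.4, "y": 0.1, "rz": 0.13, "jaw": 6}, {"x": -4.3, "y": 0.3, "rz": 0.13, "jaw": 6}, {"x": -4.3, "y": 0.6, "rz": 0.13, "jaw": 6}]'

```text
schema error: expected keys x, y, z, rx, ry, rz, jaw
```

Emit:
send_rows --motion '[{"x": -4.2, "y": 0.8, "rz": 0.13, "jaw": 6}, {"x": -4.2, "y": 1.1, "rz": 0.13, "jaw": 6}, {"x": -4.1, "y": 1.3, "rz": 0.13, "jaw": 6}, {"x": -4.0, "y": 1.5, "rz": 0.13, "jaw": 6}, {"x": -3.9, "y": 1.7, "rz": 0.13, "jaw": 6}]'

```text
schema error: expected keys x, y, z, rx, ry, rz, jaw
```

Emit:
send_rows --motion '[{"x": -3.7, "y": 2.0, "rz": 0.14, "jaw": 6}, {"x": -3.6, "y": 2.2, "rz": 0.13, "jaw": 6}, {"x": -3.4, "y": 2.4, "rz": 0.14, "jaw": 6}, {"x": -3.2, "y": 2.6, "rz": 0.13, "jaw": 6}, {"x": -3.1, "y": 2.8, "rz": 0.14, "jaw": 6}]'

```text
schema error: expected keys x, y, z, rx, ry, rz, jaw
```

Emit:
send_rows --motion '[{"x": -2.8, "y": 3.0, "rz": 0.13, "jaw": 6}, {"x": -2.6, "y": 3.1, "rz": 0.14, "jaw": 6}, {"x": -2.4, "y": 3.3, "rz": 0.13, "jaw": 6}, {"x": -2.2, "y": 3.4, "rz": 0.14, "jaw": 6}, {"x": -2.0, "y": 3.5, "rz": 0.13, "jaw": 6}]'

```text
schema error: expected keys x, y, z, rx, ry, rz, jaw
```

```bash
python3 - <<'E'
from h import *
st(); p,M=cur(); Mt=mat([0,0,-1],-1.55)
plan(p,M,[(np.array([.5427,-.1312,.2]),Mt,5)])
E
```

```text
0.1 pos [0.1532 0.6054 0.249 ] R [[-0.969, 0.245, -0.0], [0.245, 0.969, -0.002], [-0.0, -0.002, -1.0]] F [-0.   0.1  0.8] op 88.2 ff 0.0 q [-1.29  0.69 -0.19  1.57  0.16  0.9  -0.22]
0 {'x': -11.2, 'y': -12.4, 'z': 1.0, 'rz': 0.58}
1 {'x': -16.1, 'y': -4.2, 'z': 1.0, 'rz': 0.59}
2 {'x': -15.7, 'y': 5.4, 'z': 1.0, 'rz': 0.58}
3 {'x': -10.2, 'y': 13.2, 'z': 1.0, 'rz': 0.59}
4 {'x': -1.1, 'y': 16.6, 'z': 1.0, 'rz': 0.58}
end [ 0.5425 -0.1308  0.2001] [[1.0, -0.026, -0.0], [-0.026, -1.0, -0.002], [-0.0, 0.002, -1.0]]
```

All seven keys are needed. Sending again.

Emit:
send_rows --motion '[{"x": -4.4, "y": -0.5, "z": 0, "rx": 0, "ry": 0, "rz": 0.13, "jaw": 6}, {"x": -4.4, "y": -0.2, "z": 0, "rx": 0, "ry": 0, "rz": 0.13, "jaw": 6}, {"x": -4.4, "y": 0.1, "z": 0, "rx": 0, "ry": 0, "rz": 0.13, "jaw": 6}, {"x": -4.3, "y": 0.3, "z": 0, "rx": 0, "ry": 0, "rz": 0.13, "jaw": 6}, {"x": -4.3, "y": 0.6, "z": 0, "rx": 0, "ry": 0, "rz": 0.13, "jaw": 6}]'

```text
clock: 0.6
tool_pos: [0.3466, 0.5019, 0.2494]
eef_rot: [0.436, 0.9, -0.0, -0.0]
contact_force: [0.4, 0.4, 0.3]
opening: 0.683
finger_force: 0.0
```

Emit:
send_rows --motion '[{"x": -4.2, "y": 0.8, "z": 0, "rx": 0, "ry": 0, "rz": 0.13, "jaw": 6}, {"x": -4.2, "y": 1.1, "z": 0, "rx": 0, "ry": 0, "rz": 0.13, "jaw": 6}, {"x": -4.1, "y": 1.3, "z": 0, "rx": 0, "ry": 0, "rz": 0.13, "jaw": 6}, {"x": -4.0, "y": 1.5, "z": 0, "rx": 0, "ry": 0, "rz": 0.13, "jaw": 6}, {"x": -3.9, "y": 1.7, "z": 0, "rx": 0, "ry": 0, "rz": 0.13, "jaw": 6}]'

```text
clock: 1.1
tool_pos: [0.4864, 0.3408, 0.2494]
eef_rot: [0.701, 0.713, -0.0, -0.0]
contact_force: [-0.5, 0.3, -0.2]
opening: 0.681
finger_force: 0.0
```

Emit:
send_rows --motion '[{"x": -3.7, "y": 2.0, "z": 0, "rx": 0, "ry": 0, "rz": 0.14, "jaw": 6}, {"x": -3.6, "y": 2.2, "z": 0, "rx": 0, "ry": 0, "rz": 0.13, "jaw": 6}, {"x": -3.4, "y": 2.4, "z": 0, "rx": 0, "ry": 0, "rz": 0.14, "jaw": 6}, {"x": -3.2, "y": 2.6, "z": 0, "rx": 0, "ry": 0, "rz": 0.13, "jaw": 6}, {"x": -3.1, "y": 2.8, "z": 0, "rx": 0, "ry": 0, "rz": 0.14, "jaw": 6}]'

```text
clock: 1.6
tool_pos: [0.5603, 0.147, 0.2494]
eef_rot: [0.899, 0.439, -0.0, -0.0]
contact_force: [1.4, 0.1, -0.9]
opening: 0.683
finger_force: 0.0
```

```bash
python3 - <<'E'
from h import *
st(); p,M=cur(); Mt=mat([0,0,-1],-1.55)
plan(p,M,[(np.array([.5427,-.1312,.2]),Mt,10)])
E
```

```text
1.6 pos [0.5603 0.147  0.2494] R [[0.615, 0.789, -0.0], [0.789, -0.615, 0.0], [-0.0, -0.0, -1.0]] F [ 1.4  0.1 -0.9] op 60.1 ff 0.0 q [-0.51  0.65  0.31  1.72 -0.25  0.81 -0.75]
0 {'x': -2.3, 'y': 1.6, 'z': 0.5, 'rz': 0.09}
1 {'x': -2.2, 'y': 1.8, 'z': 0.5, 'rz': 0.09}
2 {'x': -2.0, 'y': 2.0, 'z': 0.5, 'rz': 0.09}
3 {'x': -1.8, 'y': 2.1, 'z': 0.5, 'rz': 0.1}
4 {'x': -1.6, 'y': 2.3, 'z': 0.5, 'rz': 0.09}
5 {'x': -1.4, 'y': 2.4, 'z': 0.5, 'rz': 0.1}
6 {'x': -1.1, 'y': 2.5, 'z': 0.5, 'rz': 0.09}
7 {'x': -0.9, 'y': 2.6, 'z': 0.5, 'rz': 0.1}
8 {'x': -0.6, 'y': 2.7, 'z': 0.5, 'rz': 0.09}
9 {'x': -0.3, 'y': 2.8, 'z': 0.4, 'rz': 0.1}
end [ 0.5426 -0.1313  0.2004] [[1.0, -0.031, -0.0], [-0.031, -1.0, 0.0], [-0.0, -0.0, -1.0]]
```

Emit:
send_rows --motion '[{"x": -2.3, "y": 1.6, "z": 0.5, "rx": 0, "ry": 0, "rz": 0.09, "jaw": 6}, {"x": -2.2, "y": 1.8, "z": 0.5, "rx": 0, "ry": 0, "rz": 0.09, "jaw": 6}, {"x": -2.0, "y": 2.0, "z": 0.5, "rx": 0, "ry": 0, "rz": 0.09, "jaw": 6}, {"x": -1.8, "y": 2.1, "z": 0.5, "rx": 0, "ry": 0, "rz": 0.1, "jaw": 6}, {"x": -1.6, "y": 2.3, "z": 0.5, "rx": 0, "ry": 0, "rz": 0.09, "jaw": 6}]'

```text
clock: 2.1
tool_pos: [0.5514, 0.0073, 0.2242]
eef_rot: [0.975, 0.223, -0.0, -0.0]
contact_force: [-1.0, 0.5, 0.0]
opening: 0.682
finger_force: 0.0
```

Emit:
send_rows --motion '[{"x": -1.4, "y": 2.4, "z": 0.5, "rx": 0, "ry": 0, "rz": 0.1, "jaw": 6}, {"x": -1.1, "y": 2.5, "z": 0.5, "rx": 0, "ry": 0, "rz": 0.09, "jaw": 6}, {"x": -0.9, "y": 2.6, "z": 0.5, "rx": 0, "ry": 0, "rz": 0.1, "jaw": 6}, {"x": -0.6, "y": 2.7, "z": 0.5, "rx": 0, "ry": 0, "rz": 0.09, "jaw": 6}, {"x": -0.3, "y": 2.8, "z": 0.4, "rx": 0, "ry": 0, "rz": 0.1, "jaw": 6}]'

```text
clock: 2.6
tool_pos: [0.5433, -0.1306, 0.2001]
eef_rot: [1.0, -0.015, -0.0, -0.0]
contact_force: [-0.8, -0.3, -0.1]
opening: 0.682
finger_force: 0.0
```

Emit:
send_rows --motion '[{"x": 0, "y": 0, "z": 2.0, "rx": 0, "ry": 0, "rz": 0, "jaw": 6}, {"x": 0, "y": 0, "z": 2.5, "rx": 0, "ry": 0, "rz": 0, "jaw": 6}, {"x": 0, "y": 0, "z": 2.5, "rx": 0, "ry": 0, "rz": 0, "jaw": 6}, {"x": 0, "y": 0, "z": 2.0, "rx": 0, "ry": 0, "rz": 0, "jaw": 6}, {"x": 0, "y": 0, "z": 1.4, "rx": 0, "ry": 0, "rz": 0, "jaw": 6}]'

```text
clock: 3.1
tool_pos: [0.543, -0.1295, 0.095]
eef_rot: [1.0, -0.013, -0.001, -0.0]
contact_force: [0.3, 0.2, -0.1]
opening: 0.685
finger_force: 0.0
```

```bash
python3 - <<'E'
from h import *
st(); s=snapshot("top")
cv2.imwrite("pics/rack1.png",cv2.resize(s["img"][100:250,140:340,::-1],(800,600),interpolation=cv2.INTER_CUBIC))
s=snapshot("side")
cv2.imwrite("pics/rack1s.png",cv2.resize(s["img"][100:250,140:340,::-1],(800,600),interpolation=cv2.INTER_CUBIC))
E
```

```text
3.1 pos [ 0.543  -0.1295  0.095 ] R [[1.0, -0.026, -0.002], [-0.026, -1.0, 0.001], [-0.002, -0.001, -1.0]] F [ 0.3  0.2 -0.1] op 60.3 ff 0.0 q [-0.05  0.87  0.35  1.9  -0.6   0.48 -0.87]
```

View pics/rack1s.png

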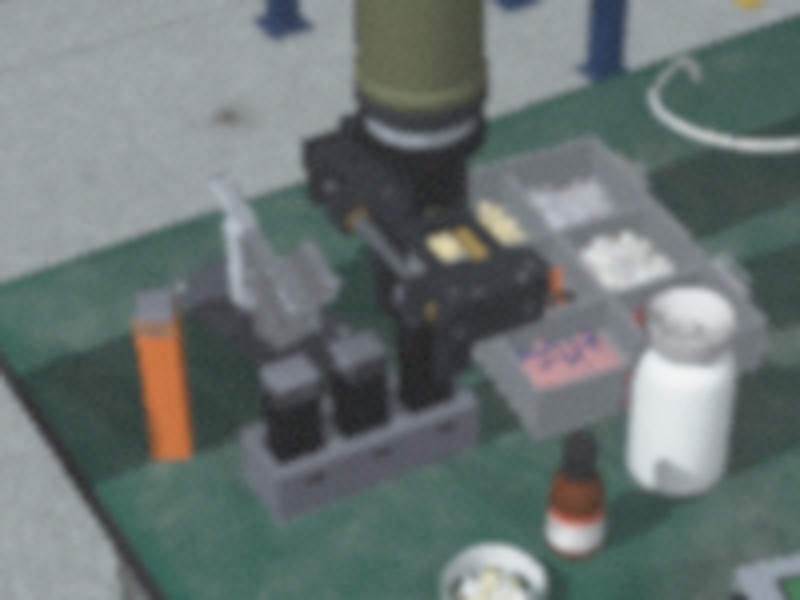

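The jaws straddle the tall pack at (430,350), clear of the neighbours and the bottle. Now I close and lift.

Emit:
send_rows --motion '[{"x": 0, "y": 0.1, "z": 0, "rx": 0, "ry": 0, "rz": 0, "jaw": 2}, {"x": 0, "y": 0, "z": 0, "rx": 0, "ry": 0, "rz": 0, "jaw": 1.5}, {"x": 0, "y": 0, "z": 0, "rx": 0, "ry": 0, "rz": 0, "jaw": 1.5}, {"x": 0, "y": 0, "z": 0, "rx": 0, "ry": 0, "rz": 0, "jaw": 1.5}, {"x": 0, "y": 0, "z": 0, "rx": 0, "ry": 0, "rz": 0, "jaw": 1.5}]' --grip_force 30

```text
clock: 3.7
tool_pos: [0.5439, -0.1309, 0.0971]
eef_rot: [1.0, -0.013, 0.0, -0.0]
contact_force: [0.3, -0.1, 3.4]
opening: 0.268
finger_force: 29.9
```

Emit:
send_rows --motion '[{"x": 0, "y": 0, "z": -0.5, "rx": 0, "ry": 0, "rz": 0, "jaw": 1.5}, {"x": 0, "y": 0, "z": -1, "rx": 0, "ry": 0, "rz": 0, "jaw": 1.5}, {"x": 0, "y": 0, "z": -1, "rx": 0, "ry": 0, "rz": 0, "jaw": 1.5}, {"x": 0, "y": 0, "z": -1.5, "rx": 0, "ry": 0, "rz": 0, "jaw": 1.5}, {"x": 0, "y": 0, "z": -2, "rx": 0, "ry": 0, "rz": 0, "jaw": 1.5}]'

```text
clock: 4.2
tool_pos: [0.5433, -0.1308, 0.1576]
eef_rot: [1.0, -0.013, -0.0, -0.0]
contact_force: [0.5, -0.3, -0.9]
opening: 0.266
finger_force: 29.9
```

Emit:
send_rows --motion '[{"x": 0, "y": 0, "z": -2.5, "rx": 0, "ry": 0, "rz": 0, "jaw": 1.5}, {"x": 0, "y": 0, "z": -3, "rx": 0, "ry": 0, "rz": 0, "jaw": 1.5}, {"x": 0, "y": 0, "z": -3, "rx": 0, "ry": 0, "rz": 0, "jaw": 1.5}, {"x": 0, "y": 0, "z": -2, "rx": 0, "ry": 0, "rz": 0, "jaw": 1.5}, {"x": 0, "y": 0, "z": -1, "rx": 0, "ry": 0, "rz": 0, "jaw": 1.5}]'

```text
clock: 4.7
tool_pos: [0.5443, -0.1314, 0.2744]
eef_rot: [1.0, -0.013, 0.002, 0.0]
contact_force: [-0.4, 0.3, -0.8]
opening: 0.27
finger_force: 29.9
```

```bash
python3 - <<'E'
from h import *
st(); p,M=cur()
a=11.5; xr=np.array([np.cos(np.radians(a)),np.sin(np.radians(a)),0]); yr=np.array([-xr[1],xr[0],0]); Z=np.array([0,0,1.])
u=(yr+Z)/2**.5; n=(Z-yr)/2**.5
foot=np.array([.516,-.0105,.039])
Mv=mat([0,0,-1],a+90); Mt=mat(-u,x=yr-Z)
tcp=lambda d: foot+u*(.092+d)   # contact end is .092 below TCP (TCP z .095->.. contact at z=.004)
print("tcp final",tcp(0))
plan(p,M,[(tcp(.07)+n*.02+[0,0,.03],Mv,11),(tcp(.07)+n*.02,Mt,7),(tcp(.06),Mt,2)])
E
```

```text
4.7 pos [ 0.5443 -0.1314  0.2744] R [[1.0, -0.026, 0.004], [-0.026, -1.0, -0.001], [0.004, 0.001, -1.0]] F [-0.4  0.3 -0.8] op 23.7 ff 29.917570419347612 q [-0.17  0.63  0.57  1.76 -0.43  0.87 -1.01]
tcp final [0.50303035 0.05324785 0.10405382]
0 {'x': -0.5, 'y': -2.0, 'z': 0.7, 'rz': -0.16}
1 {'x': -0.2, 'y': -2.0, 'z': 0.7, 'rz': -0.16}
2 {'x': 0.2, 'y': -2.0, 'z': 0.7, 'rz': -0.16}
3 {'x': 0.5, 'y': -2.0, 'z': 0.7, 'rz': -0.16}
4 {'x': 0.8, 'y': -1.9, 'z': 0.7, 'rz': -0.17}
5 {'x': 1.1, 'y': -1.7, 'z': 0.7, 'rz': -0.16}
6 {'x': 1.3, 'y': -1.5, 'z': 0.7, 'rz': -0.17}
7 {'x': 1.6, 'y': -1.3, 'z': 0.7, 'rz': -0.16}
8 {'x': 1.8, 'y': -1.0, 'z': 0.7, 'rz': -0.17}
9 {'x': 1.9, 'y': -0.7, 'z': 0.7, 'rz': -0.16}
10 {'x': 2.1, 'y': -0.4, 'z': 0.6, 'rz': -0.17}
11 {'z': 0.4, 'ry': -0.11}
12 {'z': 0.4, 'ry': -0.11}
13 {'x': 0.1, 'z': 0.4, 'ry': -0.11}
14 {'x': 0.1, 'z': 0.4, 'ry': -0.11}
15 {'x': 0.2, 'z': 0.4, 'ry': -0.11}
16 {'x': 0.3, 'z': 0.4, 'ry': -0.12}
17 {'x': 0.3, 'z': 0.4, 'ry': -0.11}
18 {'x': 1.0, 'z': 0.5}
19 {'x': 1.0, 'z': 0.5}
end [0.4949 0.095  0.1462] [[-0.141, 0.98, 0.144], [0.696, 0.201, -0.689], [-0.704, 0.003, -0.71]]
```

```bash
python3 - <<'E'
from h import *
p,M=cur()
a=11.5; xr=np.array([np.cos(np.radians(a)),np.sin(np.radians(a)),0]); yr=np.array([-xr[1],xr[0],0]); Z=np.array([0,0,1.])
u=(yr+Z)/2**.5; n=(Z-yr)/2**.5
foot=np.array([.516,-.0105,.039])
Mv=mat([0,0,-1],a+90); Mt=mat(-u,x=yr-Z)
tcp=lambda d: foot+u*(.092+d)
plan(p,M,[(tcp(.06)+n*.09,Mv,13),(tcp(.06)+n*.09,Mt,7)])
E
```

```text
0 {'x': -0.3, 'y': -1.3, 'z': 0.5, 'rz': -0.14}
1 {'x': -0.1, 'y': -1.3, 'z': 0.5, 'rz': -0.14}
2 {'y': -1.3, 'z': 0.5, 'rz': -0.14}
3 {'x': 0.2, 'y': -1.3, 'z': 0.5, 'rz': -0.14}
4 {'x': 0.4, 'y': -1.2, 'z': 0.5, 'rz': -0.14}
5 {'x': 0.6, 'y': -1.2, 'z': 0.5, 'rz': -0.14}
6 {'x': 0.7, 'y': -1.1, 'z': 0.5, 'rz': -0.14}
7 {'x': 0.8, 'y': -1.0, 'z': 0.5, 'rz': -0.14}
8 {'x': 1.0, 'y': -0.8, 'z': 0.5, 'rz': -0.14}
9 {'x': 1.1, 'y': -0.7, 'z': 0.5, 'rz': -0.13}
10 {'x': 1.2, 'y': -0.5, 'z': 0.5, 'rz': -0.14}
11 {'x': 1.2, 'y': -0.4, 'z': 0.5, 'rz': -0.13}
12 {'x': 1.2, 'y': -0.2, 'z': 0.4, 'rz': -0.14}
13 {'ry': -0.11}
14 {'ry': -0.11}
15 {'ry': -0.11}
16 {'ry': -0.11}
17 {'ry': -0.11}
18 {'ry': -0.12}
19 {'ry': -0.11}
end [0.507  0.0324 0.2101] [[-0.141, 0.98, 0.144], [0.696, 0.201, -0.689], [-0.704, 0.003, -0.71]]
```

Emit:
send_rows --motion '[{"x": -0.3, "y": -1.3, "z": 0.5, "rx": 0, "ry": 0, "rz": -0.14, "jaw": 1.5}, {"x": -0.1, "y": -1.3, "z": 0.5, "rx": 0, "ry": 0, "rz": -0.14, "jaw": 1.5}, {"x": 0, "y": -1.3, "z": 0.5, "rx": 0, "ry": 0, "rz": -0.14, "jaw": 1.5}, {"x": 0.2, "y": -1.3, "z": 0.5, "rx": 0, "ry": 0, "rz": -0.14, "jaw": 1.5}, {"x": 0.4, "y": -1.2, "z": 0.5, "rx": 0, "ry": 0, "rz": -0.14, "jaw": 1.5}]'

```text
clock: 5.2
tool_pos: [0.5288, -0.0667, 0.2464]
eef_rot: [0.943, 0.333, -0.0, -0.0]
contact_force: [0.2, -0.6, -2.5]
opening: 0.272
finger_force: 29.9
```

Emit:
send_rows --motion '[{"x": 0.6, "y": -1.2, "z": 0.5, "rx": 0, "ry": 0, "rz": -0.14, "jaw": 1.5}, {"x": 0.7, "y": -1.1, "z": 0.5, "rx": 0, "ry": 0, "rz": -0.14, "jaw": 1.5}, {"x": 0.8, "y": -1.0, "z": 0.5, "rx": 0, "ry": 0, "rz": -0.14, "jaw": 1.5}, {"x": 1.0, "y": -0.8, "z": 0.5, "rx": 0, "ry": 0, "rz": -0.14, "jaw": 1.5}, {"x": 1.1, "y": -0.7, "z": 0.5, "rx": 0, "ry": 0, "rz": -0.13, "jaw": 1.5}]'

```text
clock: 5.7
tool_pos: [0.5139, -0.0037, 0.2214]
eef_rot: [0.775, 0.632, -0.0, -0.0]
contact_force: [-0.2, -0.3, -1.7]
opening: 0.268
finger_force: 29.9
```

Emit:
send_rows --motion '[{"x": 1.2, "y": -0.5, "z": 0.5, "rx": 0, "ry": 0, "rz": -0.14, "jaw": 1.5}, {"x": 1.2, "y": -0.4, "z": 0.5, "rx": 0, "ry": 0, "rz": -0.13, "jaw": 1.5}, {"x": 1.2, "y": -0.2, "z": 0.4, "rx": 0, "ry": 0, "rz": -0.14, "jaw": 1.5}, {"x": 0, "y": 0, "z": 0, "rx": 0, "ry": -0.11, "rz": 0, "jaw": 1.5}, {"x": 0, "y": 0, "z": 0, "rx": 0, "ry": -0.11, "rz": 0, "jaw": 1.5}]'

```text
clock: 6.2
tool_pos: [0.5061, 0.0311, 0.2079]
eef_rot: [0.629, 0.769, -0.07, 0.086]
contact_force: [-0.1, 0.4, -1.7]
opening: 0.271
finger_force: 29.9
```

Emit:
send_rows --motion '[{"x": 0, "y": 0, "z": 0, "rx": 0, "ry": -0.11, "rz": 0, "jaw": 1.5}, {"x": 0, "y": 0, "z": 0, "rx": 0, "ry": -0.11, "rz": 0, "jaw": 1.5}, {"x": 0, "y": 0, "z": 0, "rx": 0, "ry": -0.11, "rz": 0, "jaw": 1.5}, {"x": 0, "y": 0, "z": 0, "rx": 0, "ry": -0.12, "rz": 0, "jaw": 1.5}, {"x": 0, "y": 0, "z": 0, "rx": 0, "ry": -0.11, "rz": 0, "jaw": 1.5}]'

```text
clock: 6.7
tool_pos: [0.5063, 0.0342, 0.2079]
eef_rot: [0.583, 0.717, -0.24, 0.297]
contact_force: [-0.2, 0.3, -1.2]
opening: 0.269
finger_force: 29.9
```

```bash
python3 - <<'E'
from h import *
st(); T=[snapshot("top"),snapshot("side")]
import pickle; pickle.dump(T,open("rest1.pkl","wb"))
a=cv2.resize(T[0]["img"][150:250,150:250,::-1],(400,400),interpolation=cv2.INTER_CUBIC)
b=cv2.resize(T[1]["img"][120:220,160:260,::-1],(400,400),interpolation=cv2.INTER_CUBIC)
cv2.imwrite("pics/rest1.png",cv2.convertScaleAbs(np.hstack([a,b]),alpha=1.4,beta=15))
p,M=cur(); g=p-M[:,2]*.008
print("tip proj", proj(T[0],p+M[:,2]*.092), proj(T[1],p+M[:,2]*.092))
E
```

```text
6.7 pos [0.5063 0.0342 0.2079] R [[-0.143, 0.979, 0.145], [0.694, 0.204, -0.691], [-0.706, 0.002, -0.708]] F [-0.2  0.3 -1.2] op 23.7 ff 29.91763150814222 q [-0.98  0.91  0.7   2.    0.4   0.61 -0.59]
tip proj [[195.53833597 185.19267608]] [[217.03719208 148.60869727]]
```

View pics/rest1.png

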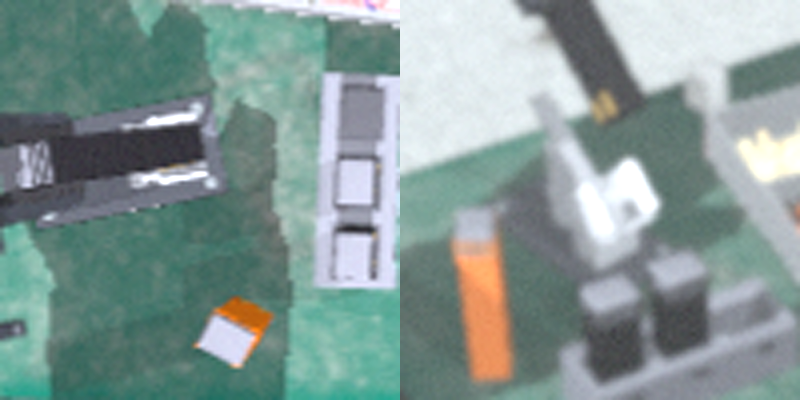

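Side tile: the brass contacts at (605,105) point down toward the rest. Top tile: the pack centre line (y≈145) matches the cheek centre (y≈147). Lowering through the flares.

Emit:
send_rows --motion '[{"x": 1.1, "y": 0, "z": 1.7, "rx": 0, "ry": 0, "rz": 0, "jaw": 1.5}, {"x": 1.0, "y": 0, "z": 1.7, "rx": 0, "ry": 0, "rz": 0, "jaw": 1.5}, {"x": 1.1, "y": 0, "z": 1.8, "rx": 0, "ry": 0, "rz": 0, "jaw": 1.5}, {"x": 1.0, "y": 0, "z": 0, "rx": 0, "ry": 0, "rz": 0, "jaw": 1.5}, {"x": 1.0, "y": 0, "z": 0, "rx": 0, "ry": 0, "rz": 0, "jaw": 1.5}]'

```text
clock: 7.3
tool_pos: [0.5061, 0.033, 0.1344]
eef_rot: [0.585, 0.716, -0.24, 0.294]
contact_force: [0.2, -0.1, -0.8]
opening: 0.266
finger_force: 29.9
```

Emit:
send_rows --motion '[{"x": 0.8, "y": 0, "z": 0, "rx": 0, "ry": 0, "rz": 0, "jaw": 1.5}, {"x": 0.8, "y": 0, "z": 0, "rx": 0, "ry": 0, "rz": 0, "jaw": 1.5}, {"x": 0.6, "y": 0, "z": 0, "rx": 0, "ry": 0, "rz": 0, "jaw": 1.5}, {"x": 0.3, "y": 0, "z": 0, "rx": 0, "ry": 0, "rz": 0, "jaw": 1.5}, {"x": 0, "y": 0, "z": 0, "rx": 0, "ry": 0, "rz": 0, "jaw": 1.5}]'

```text
clock: 7.8
tool_pos: [0.5029, 0.0517, 0.1162]
eef_rot: [0.584, 0.718, -0.239, 0.295]
contact_force: [1.5, 0.8, -0.7]
opening: 0.268
finger_force: 30.0
```

```bash
cat >> h.py <<'E'
a_=11.5; xr=np.array([np.cos(np.radians(a_)),np.sin(np.radians(a_)),0]); yr=np.array([-xr[1],xr[0],0]); Z=np.array([0,0,1.])
u=(yr+Z)/2**.5; n=(Z-yr)/2**.5; foot=np.array([.516,-.0105,.039])
E
python3 - <<'E'
from h import *
s=st(); d=cur()[0]-foot; print("lat,u-92,n mm",xr@d*1e3,u@d*1e3-92,n@d*1e3, "F lat,u,n",[round(v@np.array(s["contact_force"]),1) for v in(xr,u,n)],s["moment"])
T=[snapshot("top"),snapshot("side")]
a=cv2.resize(T[0]["img"][165:215,150:216,::-1],(528,400),interpolation=cv2.INTER_CUBIC)
b=cv2.resize(T[1]["img"][130:196,180:214+11,::-1],(272,400),interpolation=cv2.INTER_CUBIC)
cv2.imwrite("pics/rest2.png",cv2.convertScaleAbs(np.hstack([a,b]),alpha=1.6,beta=20))
E
```

```text
7.8 pos [0.5029 0.0517 0.1162] R [[-0.144, 0.979, 0.143], [0.697, 0.203, -0.688], [-0.702, 0.001, -0.712]] F [ 1.5  0.8 -0.7] op 23.6 ff 29.97991800773889 q [-0.98  1.08  0.65  2.01  0.35  0.48 -0.68]
lat,u-92,n mm -0.3877545316687228 7.5371173733892505 9.632661948149874 F lat,u,n [np.float64(1.7), np.float64(-0.2), np.float64(-0.9)] [1.09195991 0.0145048  0.27153491]
```

View pics/rest2.png

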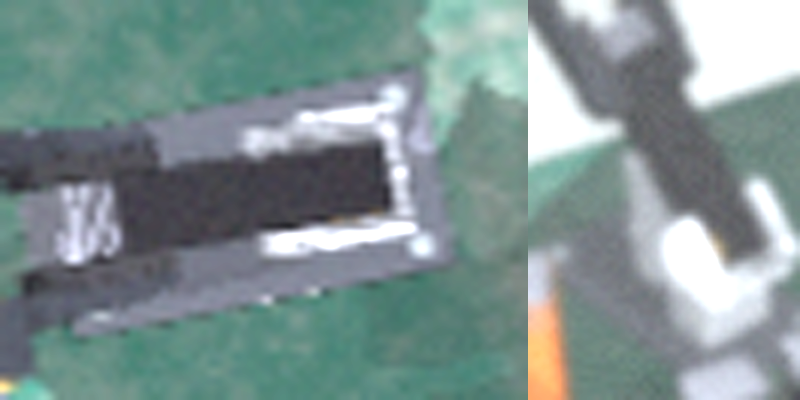

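Pack end sits between the cheeks (top tile, edges ~150/225 against cheeks ~140/240). Continuing gently.

Emit:
send_rows --motion '[{"x": 0.3, "y": 0, "z": 0, "rx": 0, "ry": 0, "rz": 0, "jaw": 1.5}, {"x": 0.2, "y": 0, "z": 0, "rx": 0, "ry": 0, "rz": 0, "jaw": 1.5}, {"x": 0.2, "y": 0, "z": 0, "rx": 0, "ry": 0, "rz": 0, "jaw": 1.5}, {"x": 0, "y": 0, "z": 0, "rx": 0, "ry": 0, "rz": 0, "jaw": 1.5}, {"x": 0, "y": 0, "z": 0, "rx": 0, "ry": 0, "rz": 0, "jaw": 1.5}]'

```text
clock: 8.4
tool_pos: [0.5023, 0.0542, 0.1131]
eef_rot: [0.585, 0.716, -0.241, 0.296]
contact_force: [4.6, -1.6, 5.0]
opening: 0.266
finger_force: 30.0
```

```bash
cat >> h.py <<'E'
def rs():
    s=get_state(); d=cur()[0]-foot; f=np.array(s["contact_force"]); print(round(s["clock"],2),"lat,u-92,n mm",np.round([xr@d*1e3,u@d*1e3-92,n@d*1e3],1),"F lat,u,n",[round(v@f,1) for v in(xr,u,n)],"M",np.round(s["moment"],2),"op",round(s["opening"]*88,1))
E
python3 -c "from h import *;rs()"
```

```text
8.4 lat,u-92,n mm [-0.5  7.2  5.6] F lat,u,n [np.float64(4.2), np.float64(1.8), np.float64(5.3)] M [-0.48 -0.81  0.85] op 23.4
```

Emit:
send_rows --motion '[{"x": 0, "y": 0.1, "z": 0.2, "rx": 0, "ry": 0, "rz": 0, "jaw": 1.5}, {"x": 0, "y": 0, "z": 0.2, "rx": 0, "ry": 0, "rz": 0, "jaw": 1.5}, {"x": 0, "y": 0, "z": 0.2, "rx": 0, "ry": 0, "rz": 0, "jaw": 1.5}, {"x": 0, "y": 0, "z": 0, "rx": 0, "ry": 0, "rz": 0, "jaw": 1.5}, {"x": 0, "y": 0, "z": 0, "rx": 0, "ry": 0, "rz": 0, "jaw": 1.5}]'

```text
clock: 8.9
tool_pos: [0.5035, 0.05, 0.1088]
eef_rot: [0.585, 0.716, -0.241, 0.296]
contact_force: [3.2, -2.6, 5.0]
opening: 0.266
finger_force: 30.0
```

```bash
python3 -c "from h import *;rs()"
```

```text
8.9 lat,u-92,n mm [-0.2  1.   5.7] F lat,u,n [np.float64(2.6), np.float64(1.3), np.float64(5.8)] M [-0.36 -0.62  0.52] op 23.4
```

Emit:
send_rows --motion '[{"x": 0, "y": 0.1, "z": 0.2, "rx": 0, "ry": 0, "rz": 0, "jaw": 1.5}, {"x": 0, "y": 0, "z": 0.2, "rx": 0, "ry": 0, "rz": 0, "jaw": 1.5}, {"x": 0, "y": 0, "z": 0, "rx": 0, "ry": 0, "rz": 0, "jaw": 1.5}, {"x": 0, "y": 0, "z": 0, "rx": 0, "ry": 0, "rz": 0, "jaw": 1.5}, {"x": 0, "y": 0, "z": 0, "rx": 0, "ry": 0, "rz": 0, "jaw": 1.5}]'

```text
clock: 9.4
tool_pos: [0.5039, 0.0492, 0.1077]
eef_rot: [0.585, 0.716, -0.241, 0.296]
contact_force: [-6.9, 15.5, 29.1]
opening: 0.271
finger_force: 30.0
```

```bash
python3 -c "from h import *;rs()"
```

```text
9.4 lat,u-92,n mm [ 0.  -0.3  5.5] F lat,u,n [np.float64(-3.6), np.float64(32.3), np.float64(8.8)] M [-1.25  0.46 -0.57] op 23.8
```

Ledge contact (32 N axial). Back off slightly, open, retreat.

Emit:
send_rows --motion '[{"x": 0, "y": 0, "z": -0.2, "rx": 0, "ry": 0, "rz": 0, "jaw": 1.5}, {"x": -0.2, "y": 0, "z": 0, "rx": 0, "ry": 0, "rz": 0, "jaw": 3.5}, {"x": 0, "y": 0, "z": 0, "rx": 0, "ry": 0, "rz": 0, "jaw": 5}, {"x": 0, "y": 0, "z": 0, "rx": 0, "ry": 0, "rz": 0, "jaw": 5}, {"x": 0, "y": 0, "z": 0, "rx": 0, "ry": 0, "rz": 0, "jaw": 5}]'

```text
clock: 9.9
tool_pos: [0.5044, 0.049, 0.1069]
eef_rot: [0.584, 0.717, -0.241, 0.294]
contact_force: [-0.2, 0.0, 0.4]
opening: 0.568
finger_force: 0.0
```

Emit:
send_rows --motion '[{"x": 0, "y": 0, "z": -1, "rx": 0, "ry": 0, "rz": 0, "jaw": 5}, {"x": 0, "y": 0, "z": -2, "rx": 0, "ry": 0, "rz": 0, "jaw": 5}, {"x": 0, "y": 0, "z": -3, "rx": 0, "ry": 0, "rz": 0, "jaw": 5}, {"x": 0, "y": 0, "z": -3, "rx": 0, "ry": 0, "rz": 0, "jaw": 5}, {"x": 0, "y": 0, "z": -2, "rx": 0, "ry": 0, "rz": 0, "jaw": 5}]'

```text
clock: 10.4
tool_pos: [0.4892, 0.127, 0.1869]
eef_rot: [0.584, 0.718, -0.239, 0.295]
contact_force: [0.7, 0.4, -0.5]
opening: 0.563
finger_force: 0.0
```

```bash
python3 - <<'E'
from h import *
rs(); st(); T=[snapshot("top"),snapshot("side")]
import pickle; pickle.dump(T,open("rest3.pkl","wb"))
a=cv2.resize(T[0]["img"][165:215,150:216,::-1],(528,400),interpolation=cv2.INTER_CUBIC)
b=cv2.resize(T[1]["img"][120:196,172:224,::-1],(272,400),interpolation=cv2.INTER_CUBIC)
cv2.imwrite("pics/rest3.png",cv2.convertScaleAbs(np.hstack([a,b]),alpha=1.6,beta=20))
f2=foot+u*0+n*.0057
gp=f2+u*.098
zt=np.sin(np.radians(25))*yr-np.cos(np.radians(25))*Z
Mt=mat(zt,x=u); print("Mt",Mt.round(3).tolist(),"gp",gp)
p,M=cur()
plan(p,M,[(gp-zt*.122,Mt,10),(gp-zt*.072,Mt,2)])
E
```

```text
10.4 lat,u-92,n mm [  1.1 111.6   5.5] F lat,u,n [np.float64(0.7), np.float64(-0.2), np.float64(-0.6)] M [0.57 0.16 0.06] op 49.6
10.4 pos [0.4892 0.127  0.1869] R [[-0.144, 0.979, 0.143], [0.698, 0.203, -0.687], [-0.702, 0.001, -0.712]] F [ 0.7  0.4 -0.5] op 49.6 ff 0.0 q [-1.09  0.94  0.63  1.9   0.3   0.76 -0.65]
Mt [[-0.181, 0.98, -0.084], [0.888, 0.199, 0.414], [0.423, 0.0, -0.906]] gp [0.50298806 0.05345572 0.11232697]
0 {'x': -1.2, 'z': 0.6, 'ry': 0.12}
1 {'x': -1.2, 'z': 0.5, 'ry': 0.12}
2 {'x': -1.3, 'z': 0.3, 'ry': 0.12}
3 {'x': -1.3, 'z': 0.2, 'ry': 0.12}
4 {'x': -1.3, 'ry': 0.12}
5 {'x': -1.3, 'y': -0.1, 'z': -0.1, 'ry': 0.12}
6 {'x': -1.3, 'z': -0.3, 'ry': 0.12}
7 {'x': -1.3, 'y': -0.1, 'z': -0.4, 'ry': 0.12}
8 {'x': -1.2, 'z': -0.6, 'ry': 0.13}
9 {'x': -1.1, 'y': -0.1, 'z': -0.7, 'ry': 0.12, 'rz': 0.01}
10 {'z': 2.5}
11 {'x': 0.1, 'z': 2.5}
end [0.5088 0.0241 0.1776] [[-0.178, 0.981, -0.083], [0.89, 0.196, 0.412], [0.42, -0.0, -0.907]]
```

View pics/rest3.png

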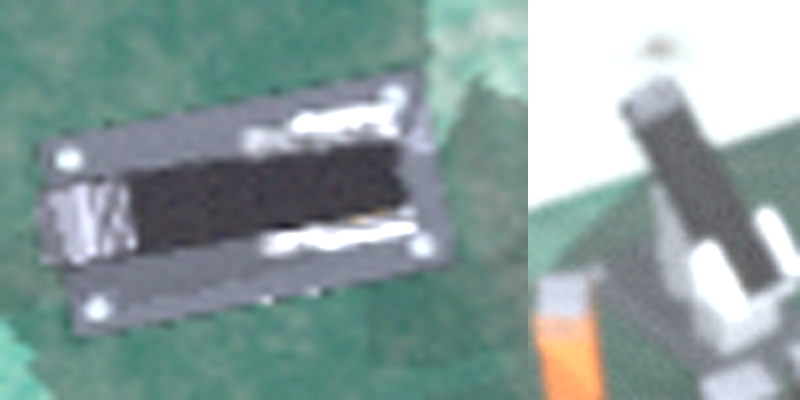

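The pack leans in the rest with its foot on the ledge, cap at top-tile (85,220), fingers clear. Planning the cross grip 103 mm up, tilted 10° off the normal.

```bash
python3 - <<'E'
from h import *
f2=foot-u*.001+n*.0055+xr*.0005
gp=f2+u*.103
zt=np.sin(np.radians(35))*yr-np.cos(np.radians(35))*Z
Mt=mat(zt,x=u); p,M=cur()
plan(p,M,[(gp-zt*.122,Mt,9),(gp-zt*.112,Mt,1)])
print("final tcp",gp+zt*.008)
E
```

```text
0 {'x': -1.4, 'z': 0.9, 'ry': 0.15}
1 {'x': -1.5, 'z': 0.7, 'ry': 0.15}
2 {'x': -1.5, 'z': 0.4, 'ry': 0.16}
3 {'x': -1.6, 'z': 0.2, 'ry': 0.15}
4 {'x': -1.6, 'ry': 0.16}
5 {'x': -1.6, 'y': -0.1, 'z': -0.3, 'ry': 0.15}
6 {'x': -1.5, 'z': -0.5, 'ry': 0.16}
7 {'x': -1.4, 'y': -0.1, 'z': -0.8, 'ry': 0.15}
8 {'x': -1.3, 'z': -1.0, 'ry': 0.16, 'rz': 0.01}
9 {'z': 1.0}
end [ 0.5161 -0.0066  0.2067] [[-0.16, 0.98, -0.115], [0.802, 0.197, 0.564], [0.576, -0.002, -0.817]]
final tcp [0.50197111 0.06096213 0.10846076]
```

Emit:
send_rows --motion '[{"x": -1.4, "y": 0, "z": 0.9, "rx": 0, "ry": 0.14, "rz": 0, "jaw": 5}, {"x": -1.5, "y": 0, "z": 0.7, "rx": 0, "ry": 0.14, "rz": 0, "jaw": 5}, {"x": -1.5, "y": 0, "z": 0.4, "rx": 0, "ry": 0.14, "rz": 0, "jaw": 5}, {"x": -1.6, "y": 0, "z": 0.2, "rx": 0, "ry": 0.14, "rz": 0, "jaw": 5}, {"x": -1.6, "y": 0, "z": 0, "rx": 0, "ry": 0.14, "rz": 0, "jaw": 5}]'

```text
clock: 11.0
tool_pos: [0.5039, 0.0486, 0.2022]
eef_rot: [0.632, 0.773, -0.034, 0.04]
contact_force: [0.7, 0.4, -0.7]
opening: 0.567
finger_force: 0.0
```

Emit:
send_rows --motion '[{"x": -1.6, "y": -0.1, "z": -0.3, "rx": 0, "ry": 0.14, "rz": 0, "jaw": 5}, {"x": -1.5, "y": 0, "z": -0.5, "rx": 0, "ry": 0.14, "rz": 0, "jaw": 5}, {"x": -1.4, "y": -0.1, "z": -0.8, "rx": 0, "ry": 0.14, "rz": 0, "jaw": 5}, {"x": -1.3, "y": 0, "z": -1.0, "rx": 0, "ry": 0.14, "rz": 0, "jaw": 5}, {"x": 0, "y": 0, "z": 0, "rx": 0, "ry": 0.13, "rz": 0.01, "jaw": 5}]'

```text
clock: 11.5
tool_pos: [0.5141, -0.0099, 0.2209]
eef_rot: [0.616, 0.74, 0.167, -0.21]
contact_force: [-1.1, 1.4, -1.5]
opening: 0.564
finger_force: 0.0
```

```bash
python3 - <<'E'
from h import *
st()
f2=foot-u*.001+n*.0055+xr*.0005
gp=f2+u*.103
zt=np.sin(np.radians(35))*yr-np.cos(np.radians(35))*Z
Mt=mat(zt,x=u); p,M=cur()
plan(p,M,[(gp-zt*.07,Mt,3),(gp+zt*.008,Mt,4)])
E
```

```text
11.5 pos [ 0.5141 -0.0099  0.2209] R [[-0.152, 0.983, -0.105], [0.842, 0.184, 0.507], [0.518, -0.011, -0.855]] F [-1.1  1.4 -1.5] op 49.6 ff 0.0 q [ 0.46  0.74 -0.4   1.79 -0.32  0.86  0.54]
0 {'x': -0.1, 'y': 0.1, 'z': 1.9, 'ry': 0.02, 'rz': -0.01}
1 {'x': -0.1, 'y': 0.1, 'z': 1.8, 'ry': 0.02}
2 {'x': -0.1, 'z': 1.8, 'ry': 0.03, 'rz': -0.01}
3 {'z': 2.0}
4 {'z': 1.9}
5 {'z': 2.0}
6 {'z': 1.9}
end [0.5015 0.0608 0.109 ] [[-0.164, 0.98, -0.116], [0.8, 0.201, 0.565], [0.577, -0.0, -0.817]]
```

Emit:
send_rows --motion '[{"x": -0.1, "y": 0.1, "z": 1.9, "rx": 0, "ry": 0.02, "rz": -0.01, "jaw": 5}, {"x": -0.1, "y": 0.1, "z": 1.8, "rx": 0, "ry": 0.02, "rz": 0, "jaw": 5}, {"x": -0.1, "y": 0, "z": 1.8, "rx": 0, "ry": 0.03, "rz": -0.01, "jaw": 5}, {"x": 0, "y": 0, "z": 0.5, "rx": 0, "ry": 0, "rz": 0, "jaw": 5}, {"x": 0, "y": 0, "z": 0, "rx": 0, "ry": 0, "rz": 0, "jaw": 5}]'

```text
clock: 12.0
tool_pos: [0.5079, 0.024, 0.1676]
eef_rot: [0.601, 0.741, 0.188, -0.236]
contact_force: [-0.5, -0.4, -0.1]
opening: 0.567
finger_force: 0.0
```

```bash
python3 - <<'E'
from h import *
st()
f2=foot-u*.001+n*.0055+xr*.0005
gp=f2+u*.103
zt=np.sin(np.radians(35))*yr-np.cos(np.radians(35))*Z
Mt=mat(zt,x=u); p,M=cur()
plan(p,M,[(gp+zt*.008,Mt,4)])
E
```

```text
12.0 pos [0.5079 0.024  0.1676] R [[-0.167, 0.978, -0.124], [0.801, 0.208, 0.561], [0.575, -0.005, -0.818]] F [-0.5 -0.4 -0.1] op 49.9 ff 0.0 q [ 0.46  0.85 -0.46  1.84 -0.36  0.75  0.61]
0 {'x': -0.1, 'y': 0.1, 'z': 1.7}
1 {'x': -0.1, 'z': 1.8}
2 {'x': -0.1, 'y': 0.1, 'z': 1.7}
3 {'z': 1.8, 'rx': -0.01}
end [0.5017 0.0613 0.1086] [[-0.167, 0.979, -0.114], [0.801, 0.202, 0.564], [0.575, 0.003, -0.818]]
```

Emit:
send_rows --motion '[{"x": -0.1, "y": 0.1, "z": 1.7, "rx": 0, "ry": 0, "rz": 0, "jaw": 5}, {"x": -0.1, "y": 0, "z": 1.8, "rx": 0, "ry": 0, "rz": 0, "jaw": 5}, {"x": -0.1, "y": 0.1, "z": 1.7, "rx": 0, "ry": 0, "rz": 0, "jaw": 5}, {"x": 0, "y": 0, "z": 1.5, "rx": -0.01, "ry": 0, "rz": 0, "jaw": 5}, {"x": 0, "y": 0, "z": 0, "rx": 0, "ry": 0, "rz": 0, "jaw": 5}]'

```text
clock: 12.5
tool_pos: [0.5023, 0.0606, 0.1118]
eef_rot: [0.601, 0.74, 0.192, -0.233]
contact_force: [-0.9, 0.6, 0.6]
opening: 0.568
finger_force: 0.0
```

```bash
python3 - <<'E'
from h import *
st(); p,M=cur(); g=p-M[:,2]*.008; d=g-foot; print("gp lat,u,n",xr@d,u@d,n@d)
E
```

```text
12.5 pos [0.5023 0.0606 0.1118] R [[-0.17, 0.979, -0.114], [0.801, 0.204, 0.563], [0.575, 0.004, -0.818]] F [-0.9  0.6  0.6] op 50.0 ff 0.0 q [ 0.41  0.94 -0.48  1.91 -0.38  0.57  0.63]
gp lat,u,n 0.0007214133154746135 0.10399803988267181 0.008144038418793562
```

Emit:
send_rows --motion '[{"x": 0, "y": 0, "z": 0.1, "rx": 0, "ry": 0, "rz": 0, "jaw": 2}, {"x": 0, "y": 0, "z": 0, "rx": 0, "ry": 0, "rz": 0, "jaw": 1.5}, {"x": 0, "y": 0, "z": 0, "rx": 0, "ry": 0, "rz": 0, "jaw": 1.5}, {"x": 0, "y": 0, "z": 0, "rx": 0, "ry": 0, "rz": 0, "jaw": 1.5}, {"x": 0, "y": 0, "z": 0, "rx": 0, "ry": 0, "rz": 0, "jaw": 1.5}]' --grip_force 40

```text
clock: 13.0
tool_pos: [0.5036, 0.0599, 0.1116]
eef_rot: [0.602, 0.74, 0.193, -0.231]
contact_force: [-0.1, -2.2, 4.6]
opening: 0.266
finger_force: 39.8
```

```bash
python3 - <<'E'
from h import *
st(); p,M=cur(); g=p-M[:,2]*.008; d=g-foot; print("gp lat,u,n",xr@d,u@d,n@d)
uu=M.T@u; print("u in tool",uu.round(3))
# target: level pack, contact toward bay x at yaw b
b=-15.3; bx=np.array([np.cos(np.radians(b)),np.sin(np.radians(b)),0])
by=np.cross(Z,bx)  
mouth=np.array([.5833,-.413,.047])
# tool tilt: rotate so that u -> -bx, tool y -> level
ang=np.arctan2(uu[2],uu[0]) # u angle in tool xz
# M cols: u=x cos+z sin = -bx ; perpendicular w = -x sin + z cos = -Z
c,s_=np.cos(ang),np.sin(ang); X=-bx*c+Z*s_; Zt=-bx*s_-Z*c
Mt=np.c_[X,np.cross(Zt,X),Zt]; print(Mt.round(3).tolist())
gpc=.104
off=lambda ins:mouth+bx*(ins-gpc)+Mt[:,2]*.008   # TCP with contact end ins beyond mouth
pre=off(-.05)
print("pre",pre,"home",off(.08))
np.savez("ins.npz",Mt=Mt,bx=bx,mouth=mouth)
e,m1=plan(p,M,[(p+n*.08,M,4)])
plan(e,m1,[(np.array([.5,-.13,.27]),None if 0 else Mt,16),(np.array([pre[0],pre[1],.25]),Mt,8)])
E
```

```text
13.0 pos [0.5036 0.0599 0.1116] R [[-0.169, 0.979, -0.111], [0.801, 0.202, 0.563], [0.574, 0.007, -0.819]] F [-0.1 -2.2  4.6] op 23.4 ff 39.7858181479387 q [ 0.41  0.94 -0.48  1.91 -0.38  0.57  0.63]
gp lat,u,n 0.001890415931771172 0.10329121846561728 0.008713192258341369
u in tool [ 0.985  0.007 -0.173]
[[-0.95, 0.264, 0.167], [0.26, 0.965, -0.046], [-0.173, 0.0, -0.985]]
pre [ 0.4360945  -0.37272913  0.03912088] home [ 0.56148696 -0.40703263  0.03912088]
0 {'x': -0.3, 'z': -2.0}
1 {'x': -0.4, 'z': -2.0}
2 {'x': -0.3, 'z': -1.9}
3 {'x': -0.4, 'z': -2.0}
end [0.5147 0.0042 0.1683] [[-0.169, 0.979, -0.111], [0.801, 0.202, 0.563], [0.574, 0.007, -0.819]]
0 {'x': -0.3, 'y': -0.3, 'z': -1.0, 'rx': 0.02, 'ry': -0.04, 'rz': -0.07}
1 {'x': -0.3, 'y': -0.3, 'z': -1.0, 'rx': 0.02, 'ry': -0.04, 'rz': -0.07}
2 {'x': -0.3, 'y': -0.3, 'z': -0.9, 'rx': 0.02, 'ry': -0.04, 'rz': -0.07}
3 {'x': -0.3, 'y': -0.4, 'z': -0.9, 'rx': 0.02, 'ry': -0.04, 'rz': -0.07}
4 {'x': -0.4, 'y': -0.4, 'z': -0.9, 'rx': 0.02, 'ry': -0.05, 'rz': -0.07}
5 {'x': -0.4, 'y': -0.5, 'z': -0.9, 'rx': 0.01, 'ry': -0.05, 'rz': -0
[... 355 characters left out ...]
 -0.04, 'rz': -0.07}
11 {'x': -0.3, 'y': -0.7, 'z': -0.7, 'rx': 0.01, 'ry': -0.04, 'rz': -0.06}
12 {'x': -0.3, 'y': -0.7, 'z': -0.7, 'rx': 0.02, 'ry': -0.05, 'rz': -0.07}
13 {'x': -0.3, 'y': -0.8, 'z': -0.7, 'rx': 0.02, 'ry': -0.04, 'rz': -0.06}
14 {'x': -0.3, 'y': -0.8, 'z': -0.7, 'rx': 0.01, 'ry': -0.05, 'rz': -0.07}
15 {'x': -0.3, 'y': -0.8, 'z': -0.6, 'rx': 0.02, 'ry': -0.04, 'rz': -0.06}
16 {'y': -3.1, 'z': 0.3}
17 {'y': -3.1, 'z': 0.3}
18 {'y': -3.1, 'z': 0.3}
19 {'y': -3.2, 'z': 0.2}
20 {'y': -3.1, 'z': 0.3}
21 {'y': -3.2, 'z': 0.2}
22 {'y': -3.1, 'z': 0.3}
23 {'y': -3.2, 'z': 0.2}
end [ 0.4365 -0.3729  0.2503] [[-0.951, 0.265, 0.161], [0.261, 0.964, -0.049], [-0.168, -0.004, -0.986]]
```

```bash
python3 - <<'E'
from h import *
d=np.load("ins.npz");Mt,bx,mouth=d["Mt"],d["bx"],d["mouth"]
p,M=cur()
pre=mouth+bx*(-.02-.1035)+Mt[:,2]*.008
import pickle;t=pickle.load(open("top.pkl","rb"));print("pliers tip",onz(t,[(545*.64,328*.64),(490*.64,400*.64)],.01))
plan(p,M,[(p+n*.05,M,3),(p+n*.05+Z*.11,M,4),(np.array([.46,-.16,.27]),Mt,13),(np.array([pre[0],pre[1],.2]),Mt,5)])
E
```

```text
pliers tip [[ 0.45978628 -0.4319049   0.01      ]
 [ 0.33105376 -0.3351948   0.01      ]]
0 {'x': -0.3, 'z': -1.6}
1 {'x': -0.3, 'z': -1.7}
2 {'x': -0.3, 'z': -1.6}
3 {'x': 1.6, 'z': -2.3}
4 {'x': 1.6, 'z': -2.2}
5 {'x': 1.6, 'z': -2.3}
6 {'x': 1.5, 'y': 0.1, 'z': -2.2}
7 {'x': -1.0, 'y': -0.7, 'z': -0.8, 'rx': 0.02, 'ry': -0.05, 'rz': -0.08}
8 {'x': -1.0, 'y': -0.8, 'z': -0.8, 'rx': 0.02, 'ry': -0.05, 'rz': -0.08}
9 {'x': -1.0, 'y': -0.9, 'z': -0.7, 'rx': 0.02, 'ry': -0.05, 'rz': -0.09}
10 {'x': -0.9, 'y': -0.9, 'z': -0.7, 'rx': 0.02, 'ry': -0.06, 'rz': -0.08}
11 {'x': -0.9, 'y': -1.0, 'z': -0.6, 'rx': 0.02, 'ry': -0.05, 'rz': -0.09}
12 {'x': -0.8, 'y': -1.1, 'z': -0.5, 'rx': 0.02, 'ry': -0.06, 'rz': -0.08}
13 {'x': -0.7, 'y': -1.2, 'z': -0.4, 'rx': 0.02, 'ry': -0.05, 'rz': -0.09}
14 {'x': -0.7, 'y': -1.3, 'z': -0.4, 'rx': 0.02, 'ry': -0.06, 'rz': -0.08}
15 {'x': -0.6, 'y': -1.3, 'z': -0.3, 'rx': 0.02, 'ry': -0.05, 'rz': -0.09}
16 {'x': -0.5, 'y': -1.4, 'z': -0.3, 'rx': 0.02, 'ry': -0.06, 'rz': -0.08}
17 {'x': -0.3, 'y': -1.4, 'z': -0.2, 'rx': 0.02, 'ry': -0.05, 'rz': -0.09}
18 {'x': -0.2, 'y': -1.5, 'z': -0.2, 'rx': 0.02, 'ry': -0.06, 'rz': -0.08}
19 {'x': -0.2, 'y': -1.5, 'z': -0.1, 'rx': 0.01, 'ry': -0.05, 'rz': -0.08}
20 {'x': -1.0, 'y': -4.2, 'z': 1.6}
21 {'x': -1.0, 'y': -4.2, 'z': 1.6}
22 {'x': -1.0, 'y': -4.2, 'z': 1.6}
23 {'x': -1.1, 'y': -4.3, 'z': 1.6}
24 {'x': -1.0, 'y': -4.2, 'z': 1.5, 'rz': -0.01}
end [ 0.4652 -0.3806  0.2001] [[-0.952, 0.259, 0.166], [0.255, 0.966, -0.041], [-0.171, 0.003, -0.985]]
```

Emit:
send_rows --motion '[{"x": -0.3, "y": 0, "z": -1.6, "rx": 0, "ry": 0, "rz": 0, "jaw": 1.5}, {"x": -0.3, "y": 0, "z": -1.7, "rx": 0, "ry": 0, "rz": 0, "jaw": 1.5}, {"x": -0.3, "y": 0, "z": -1.6, "rx": 0, "ry": 0, "rz": 0, "jaw": 1.5}, {"x": 1.6, "y": 0, "z": -2.3, "rx": 0, "ry": 0, "rz": 0, "jaw": 1.5}, {"x": 1.6, "y": 0, "z": -2.2, "rx": 0, "ry": 0, "rz": 0, "jaw": 1.5}]'

```text
clock: 13.5
tool_pos: [0.5097, 0.0251, 0.2017]
eef_rot: [0.602, 0.74, 0.192, -0.232]
contact_force: [-0.1, 0.3, -1.0]
opening: 0.274
finger_force: 39.8
```

Emit:
send_rows --motion '[{"x": 1.6, "y": 0, "z": -2.3, "rx": 0, "ry": 0, "rz": 0, "jaw": 1.5}, {"x": 1.5, "y": 0.1, "z": -2.2, "rx": 0, "ry": 0, "rz": 0, "jaw": 1.5}, {"x": -1.0, "y": -0.7, "z": -0.8, "rx": 0.02, "ry": -0.05, "rz": -0.08, "jaw": 1.5}, {"x": -1.0, "y": -0.8, "z": -0.8, "rx": 0.02, "ry": -0.05, "rz": -0.08, "jaw": 1.5}, {"x": -1.0, "y": -0.9, "z": -0.7, "rx": 0.02, "ry": -0.05, "rz": -0.09, "jaw": 1.5}]'

```text
clock: 14.0
tool_pos: [0.4977, -0.0182, 0.2588]
eef_rot: [0.509, 0.831, 0.151, -0.167]
contact_force: [0.5, 0.0, -1.5]
opening: 0.268
finger_force: 39.8
```

Emit:
send_rows --motion '[{"x": -0.9, "y": -0.9, "z": -0.7, "rx": 0.02, "ry": -0.06, "rz": -0.08, "jaw": 1.5}, {"x": -0.9, "y": -1.0, "z": -0.6, "rx": 0.02, "ry": -0.05, "rz": -0.09, "jaw": 1.5}, {"x": -0.8, "y": -1.1, "z": -0.5, "rx": 0.02, "ry": -0.06, "rz": -0.08, "jaw": 1.5}, {"x": -0.7, "y": -1.2, "z": -0.4, "rx": 0.02, "ry": -0.05, "rz": -0.09, "jaw": 1.5}, {"x": -0.7, "y": -1.3, "z": -0.4, "rx": 0.02, "ry": -0.06, "rz": -0.08, "jaw": 1.5}]'

```text
clock: 14.5
tool_pos: [0.4793, -0.0887, 0.2644]
eef_rot: [0.332, 0.94, 0.07, -0.041]
contact_force: [-1.3, -0.5, -1.2]
opening: 0.266
finger_force: 39.8
```

Emit:
send_rows --motion '[{"x": -0.6, "y": -1.3, "z": -0.3, "rx": 0.02, "ry": -0.05, "rz": -0.09, "jaw": 1.5}, {"x": -0.5, "y": -1.4, "z": -0.3, "rx": 0.02, "ry": -0.06, "rz": -0.08, "jaw": 1.5}, {"x": -0.3, "y": -1.4, "z": -0.2, "rx": 0.02, "ry": -0.05, "rz": -0.09, "jaw": 1.5}, {"x": -0.2, "y": -1.5, "z": -0.2, "rx": 0.02, "ry": -0.06, "rz": -0.08, "jaw": 1.5}, {"x": -0.2, "y": -1.5, "z": -0.1, "rx": 0.01, "ry": -0.05, "rz": -0.08, "jaw": 1.5}]'

```text
clock: 15.0
tool_pos: [0.4595, -0.1599, 0.2698]
eef_rot: [0.132, 0.987, -0.01, 0.085]
contact_force: [0.1, 0.3, -1.5]
opening: 0.269
finger_force: 39.8
```

```bash
python3 - <<'E'
from h import *
st()
d=np.load("ins.npz");Mt,bx,mouth=d["Mt"],d["bx"],d["mouth"]
p,M=cur()
pre=mouth+bx*(-.02-.1035)+Mt[:,2]*.008
plan(p,M,[(np.array([pre[0],pre[1],.16]),Mt,7),(np.array([pre[0],pre[1],.09]),Mt,3)])
E
```

```text
15.0 pos [ 0.4595 -0.1599  0.2698] R [[-0.95, 0.263, 0.166], [0.26, 0.965, -0.041], [-0.171, 0.004, -0.985]] F [ 0.1  0.3 -1.5] op 23.7 ff 39.78410374489613 q [ 0.53  0.44 -0.41  2.09  0.4   0.5   1.13]
0 {'x': -0.6, 'y': -3.0, 'z': 1.7}
1 {'x': -0.6, 'y': -3.0, 'z': 1.7}
2 {'x': -0.6, 'y': -3.0, 'z': 1.7}
3 {'x': -0.7, 'y': -3.0, 'z': 1.7}
4 {'x': -0.6, 'y': -3.1, 'z': 1.7}
5 {'x': -0.7, 'y': -3.0, 'z': 1.7}
6 {'x': -0.6, 'y': -3.1, 'z': 1.6}
7 {'x': 0.4, 'z': 2.3}
8 {'x': 0.4, 'z': 2.3}
9 {'x': 0.4, 'z': 2.3}
end [ 0.4652 -0.3805  0.0902] [[-0.95, 0.263, 0.166], [0.26, 0.965, -0.041], [-0.171, 0.004, -0.985]]
```

Emit:
send_rows --motion '[{"x": -0.6, "y": -3.0, "z": 1.7, "rx": 0, "ry": 0, "rz": 0, "jaw": 1.5}, {"x": -0.6, "y": -3.0, "z": 1.7, "rx": 0, "ry": 0, "rz": 0, "jaw": 1.5}, {"x": -0.6, "y": -3.0, "z": 1.7, "rx": 0, "ry": 0, "rz": 0, "jaw": 1.5}, {"x": -0.7, "y": -3.0, "z": 1.7, "rx": 0, "ry": 0, "rz": 0, "jaw": 1.5}, {"x": -0.6, "y": -3.1, "z": 1.7, "rx": 0, "ry": 0, "rz": 0, "jaw": 1.5}]'

```text
clock: 15.5
tool_pos: [0.4629, -0.3183, 0.1897]
eef_rot: [0.134, 0.987, -0.009, 0.084]
contact_force: [0.4, 0.7, -1.4]
opening: 0.268
finger_force: 39.8
```

Emit:
send_rows --motion '[{"x": -0.7, "y": -3.0, "z": 1.7, "rx": 0, "ry": 0, "rz": 0, "jaw": 1.5}, {"x": -0.6, "y": -3.1, "z": 1.6, "rx": 0, "ry": 0, "rz": 0, "jaw": 1.5}, {"x": 0.4, "y": 0, "z": 2.3, "rx": 0, "ry": 0, "rz": 0, "jaw": 1.5}, {"x": 0.4, "y": 0, "z": 2.3, "rx": 0, "ry": 0, "rz": 0, "jaw": 1.5}, {"x": 0.4, "y": 0, "z": 2.3, "rx": 0, "ry": 0, "rz": 0, "jaw": 1.5}]'

```text
clock: 16.0
tool_pos: [0.4641, -0.3807, 0.0887]
eef_rot: [0.135, 0.987, -0.009, 0.084]
contact_force: [-0.8, -0.6, -1.2]
opening: 0.268
finger_force: 39.8
```

```bash
python3 - <<'E'
from h import *
st()
d=np.load("ins.npz");Mt,bx,mouth=d["Mt"],d["bx"],d["mouth"]
p,M=cur(); c=M[:,2]
import pickle
T=[snapshot("top"),snapshot("side")];pickle.dump(T,open("bay1.pkl","wb"))
# predicted pack tip centre
uu=-bx; g=p-c*.008; tip=g+bx*.1035-Z*.003
print("tip pred",tip,proj(T[0],tip),proj(T[1],tip))
def tile(im,x,y,w,h,k):
    o=cv2.resize(im[y:y+h,x:x+w,::-1],None,fx=k,fy=k,interpolation=cv2.INTER_CUBIC); o=cv2.convertScaleAbs(o,alpha=1.5,beta=15)
    for i in range(0,w,10): cv2.line(o,(i*k,0),(i*k,5),(0,255,255),1); cv2.putText(o,str(x+i),(i*k+2,12),0,.3,(0,255,255),1)
    for i in range(0,h,10): cv2.line(o,(0,i*k),(5,i*k),(0,255,255),1); cv2.putText(o,str(y+i),(2,i*k+10),0,.3,(0,255,255),1)
    return o
cv2.imwrite("pics/bay1.png",np.hstack([tile(T[0]["img"],317,122,66,90,6),tile(T[1]["img"],280,210,100,135,4)[:540]]))
E
```

```text
16.0 pos [ 0.4641 -0.3807  0.0887] R [[-0.949, 0.268, 0.164], [0.265, 0.963, -0.04], [-0.169, 0.005, -0.986]] F [-0.8 -0.6 -1.2] op 23.6 ff 39.78406275738962 q [ 0.82  0.86 -0.29  1.9   0.58  0.28  1.4 ]
tip pred [ 0.5626453  -0.40767831  0.09354589] [[349.19990604 171.04897373]] [[320.71672726 250.4024058 ]]
```

View pics/bay1.png

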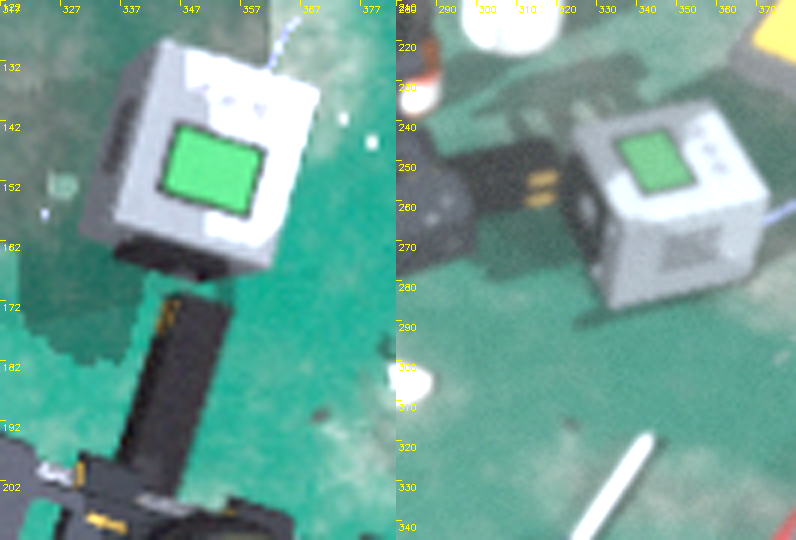

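Top tile: the pack's right edge runs (233,312)→(185,495), nearly parallel to the instrument's side. Side tile: pack top edge (450,155)→(550,138), bottom (470,212)→(560,207). Checking numerically.

```bash
python3 - <<'E'
from h import *
import pickle
T,S=pickle.load(open("bay1.pkl","rb"))
d=np.load("ins.npz");Mt,bx,mouth=d["Mt"],d["bx"],d["mouth"];by=np.cross(Z,bx)
g_=lambda im: cv2.GaussianBlur(cv2.cvtColor(im,cv2.COLOR_RGB2GRAY),(0,0),.7).astype(float)
G=g_(T["img"]);GS=g_(S["img"])
# pack right edge, top view: per row strongest dark->bright step near the seen line
pts=[]
for r in range(177,200):
    x0=355.8+(r-174)*(347.8-355.8)/30.5; xs=np.arange(int(x0)-4,int(x0)+6); gr=np.diff(G[r,xs]); k=np.argmax(gr)
    w=np.maximum(gr[max(k-1,0):k+2],0); pts.append((( xs[max(k-1,0):k+2][:len(w)]+.5)@w/w.sum(),r))
E=onz(T,pts,.1085); v=np.linalg.svd(E-E.mean(0))[2][0]; v*=np.sign(v[0])
print("pack right edge yaw",np.degrees(np.arctan2(v[1],v[0])),"resid mm",np.std((E-E.mean(0))@np.cross(Z,v))*1e3)
# instrument left/right top edges and axis, same view
I=onz(T,[(362.3,167),(335.8,157.8),(370.3,137.3),(344.5,128.7)],.074)
print("inst lateral of corners in bay frame",((I-mouth)@by*1e3).round(1),"fwd",((I-mouth)@bx*1e3).round(1))
vb=(I[2]+I[3]-I[0]-I[1]);print("inst yaw",np.degrees(np.arctan2(vb[1],vb[0])))
C=E.mean(0)+.012*np.cross(Z,v); p,M=cur(); g=p-M[:,2]*.008
print("pack centre lateral in bay frame at mean, tool says",((C-mouth)@by)*1e3,((C-mouth)@bx)*1e3,((g-mouth)@by)*1e3)
u2=M@np.array([.985,.007,-.173]); print("pack axis by tool: yaw",np.degrees(np.arctan2(-u2[1],-u2[0])),"pitch",np.degrees(np.arcsin(-u2[2])))
# side view vertical check
ax=-u2/np.linalg.norm(u2); c0=g-Z*.003
wy=np.cross(Z,ax);wz=np.cross(ax,wy)
for nm,o,xs,y0 in(("top",wy*.012+wz*.015,range(296,318,3),lambda x:248.7-(x-293.5)*.168),("bot",-wy*.012-wz*.015,range(300,319,3),lambda x:263-(x-298.5)*.058)):
    P=proj(S,np.array([c0+o+ax*k for k in np.linspace(.02,.1,20)]))
    for x in xs:
        py=np.interp(x,P[:,0],P[:,1]); rr=np.arange(int(py)-5,int(py)+7); gr=np.diff(GS[rr,x])*(-1 if nm=="top" else 1); k=np.argmax(gr)
        print(nm,x,round(py,1),rr[k]+.5,end="; ")
    print()
E
```

```text
pack right edge yaw -16.679476456668556 resid mm 0.3086657665625445
inst lateral of corners in bay frame [-36.1  38.1 -35.9  36.5] fwd [ 1.5  4.5 83.1 84.7]
inst yaw -15.79248574923149
pack centre lateral in bay frame at mean, tool says -0.286427585568377 -62.67367782010802 0.7969442754751759
pack axis by tool: yaw -15.882635055432715 pitch -0.5512325757253291
top 296 247.0 247.5; top 299 246.4 246.5; top 302 245.8 246.5; top 305 245.2 245.5; top 308 244.6 245.5; top 311 244.0 244.5; top 314 243.4 243.5; top 317 242.9 243.5; 
bot 300 264.7 264.5; bot 303 264.1 264.5; bot 306 263.4 262.5; bot 309 262.8 262.5; bot 312 262.2 258.5; bot 315 261.6 258.5; bot 318 261.0 257.5;
```

```bash
python3 - <<'E'
from h import *
p,M=cur(); b=np.radians(-15.6); bx=np.array([np.cos(b),np.sin(b),0]); by=np.cross(Z,bx)
mouth=np.array([.5833,-.413,.047])+by*.0005
ang=np.arctan2(-.173,.985); c,s=np.cos(ang),np.sin(ang); X=-bx*c+Z*s; Zt=-bx*s-Z*c; Mt=np.c_[X,np.cross(Zt,X),Zt]
np.savez("ins.npz",Mt=Mt,bx=bx,mouth=mouth)
off=lambda i:mouth+bx*(i-.1035)+Z*.003+Mt[:,2]*.008
plan(p,M,[(off(-.02),Mt,5)],2)
print("bay x in tool",(Mt.T@bx).round(3))
E
```

```text
0 {'x': 0.08, 'z': 0.89, 'rx': 0.001, 'ry': -0.002}
1 {'x': 0.08, 'z': 0.89, 'rx': 0.002, 'ry': -0.002}
2 {'x': 0.09, 'z': 0.9, 'rx': 0.001, 'ry': -0.002}
3 {'x': 0.09, 'y': 0.01, 'z': 0.89, 'rx': 0.002, 'ry': -0.002}
4 {'x': 0.09, 'z': 0.9, 'rx': 0.001, 'ry': -0.002, 'rz': 0.001}
end [ 0.4658 -0.3797  0.0421] [[-0.949, 0.269, 0.167], [0.265, 0.963, -0.047], [-0.173, 0.0, -0.985]]
bay x in tool [-0.985 -0.     0.173]
```

Then forward (tool x −0.985, z +0.173) in small steps.

Emit:
send_rows --motion '[{"x": 0.1, "y": 0, "z": 0.9, "rx": 0, "ry": -0.01, "rz": 0, "jaw": 1.5}, {"x": 0.1, "y": 0, "z": 0.9, "rx": 0.007, "ry": 0, "rz": 0, "jaw": 1.5}, {"x": 0.1, "y": 0, "z": 0.9, "rx": 0, "ry": 0, "rz": 0, "jaw": 1.5}, {"x": 0.1, "y": 0, "z": 0.9, "rx": 0, "ry": 0, "rz": 0, "jaw": 1.5}, {"x": 0.1, "y": 0, "z": 0.9, "rx": 0, "ry": 0, "rz": 0, "jaw": 1.5}]'

```text
clock: 16.6
tool_pos: [0.4679, -0.3814, 0.0442]
eef_rot: [0.135, 0.987, -0.013, 0.089]
contact_force: [0.3, -0.1, -1.0]
opening: 0.27
finger_force: 39.8
```

Emit:
send_rows --motion '[{"x": -0.5, "y": 0, "z": 0.09, "rx": 0, "ry": 0, "rz": 0, "jaw": 1.5}, {"x": -0.5, "y": 0, "z": 0.09, "rx": 0, "ry": 0, "rz": 0, "jaw": 1.5}, {"x": -0.5, "y": 0, "z": 0.09, "rx": 0, "ry": 0, "rz": 0, "jaw": 1.5}, {"x": 0, "y": 0, "z": 0, "rx": 0, "ry": 0, "rz": 0, "jaw": 1.5}, {"x": 0, "y": 0, "z": 0, "rx": 0, "ry": 0, "rz": 0, "jaw": 1.5}]'

```text
clock: 17.1
tool_pos: [0.4825, -0.3856, 0.045]
eef_rot: [0.135, 0.987, -0.013, 0.09]
contact_force: [-0.7, 0.3, -1.1]
opening: 0.271
finger_force: 39.8
```

```bash
cat >> h.py <<'E'
def bs():
    d=np.load("ins.npz");Mt,bx,mouth=d["Mt"],d["bx"],d["mouth"];by=np.cross(Z,bx)
    s=get_state();p,M=cur();g=p-M[:,2]*.008-Z*.003;f=np.array(s["contact_force"])
    print(round(s["clock"],2),"ins,lat,z mm",np.round([(g-mouth)@bx*1e3+103.5,(g-mouth)@by*1e3,(g-mouth)[2]*1e3],1),"F fwd,lat,z",[round(float(v@f),1) for v in(bx,by,Z)],"M",np.round(s["moment"],2),"rot err tool",np.round(R.from_matrix(M.T@Mt).as_rotvec(),4),"op",round(s["opening"]*88,1))
E
python3 -c "from h import *;bs();st()"
```

```text
17.1 ins,lat,z mm [-2.4 -1.2  2.8] F fwd,lat,z [-0.8, 0.1, -1.1] M [0.06 0.26 0.03] rot err tool [-0.002   0.0075  0.0005] op 23.9
17.1 pos [ 0.4825 -0.3856  0.045 ] R [[-0.948, 0.269, 0.173], [0.264, 0.963, -0.05], [-0.18, -0.002, -0.984]] F [-0.7  0.3 -1.1] op 23.9 ff 39.78400764113758 q [ 0.76  0.94 -0.22  1.87  0.6   0.2   1.36]
```

Emit:
send_rows --motion '[{"x": 0, "y": 0.12, "z": 0.28, "rx": 0, "ry": 0.008, "rz": 0, "jaw": 1.5}, {"x": 0, "y": 0, "z": 0, "rx": 0, "ry": 0, "rz": 0, "jaw": 1.5}, {"x": -0.5, "y": 0, "z": 0.09, "rx": 0, "ry": 0, "rz": 0, "jaw": 1.5}, {"x": -0.5, "y": 0, "z": 0.09, "rx": 0, "ry": 0, "rz": 0, "jaw": 1.5}, {"x": 0, "y": 0, "z": 0, "rx": 0, "ry": 0, "rz": 0, "jaw": 1.5}]'

```text
clock: 17.6
tool_pos: [0.4937, -0.3863, 0.0417]
eef_rot: [0.134, 0.987, -0.012, 0.086]
contact_force: [-0.5, 0.8, -2.6]
opening: 0.269
finger_force: 39.8
```

```bash
python3 -c "from h import *;bs();st()"
```

```text
17.6 ins,lat,z mm [ 8.7  1.1 -0.4] F fwd,lat,z [-0.7, 0.7, -2.6] M [0.47 0.38 0.23] rot err tool [-0.0005 -0.0009  0.0018] op 23.7
17.6 pos [ 0.4937 -0.3863  0.0417] R [[-0.949, 0.267, 0.166], [0.263, 0.964, -0.047], [-0.172, -0.001, -0.985]] F [-0.5  0.8 -2.6] op 23.7 ff 39.76547303725965 q [ 0.76  0.95 -0.24  1.84  0.59  0.24  1.37]
```

Emit:
send_rows --motion '[{"x": -0.5, "y": -0.05, "z": 0.09, "rx": 0, "ry": 0, "rz": 0, "jaw": 1.5}, {"x": -0.5, "y": 0, "z": 0.09, "rx": 0, "ry": 0, "rz": 0, "jaw": 1.5}, {"x": -0.5, "y": 0, "z": 0.09, "rx": 0, "ry": 0, "rz": 0, "jaw": 1.5}, {"x": -0.4, "y": 0, "z": 0.07, "rx": 0, "ry": 0, "rz": 0, "jaw": 1.5}, {"x": 0, "y": 0, "z": 0, "rx": 0, "ry": 0, "rz": 0, "jaw": 1.5}]'

```text
clock: 18.1
tool_pos: [0.5126, -0.3923, 0.0418]
eef_rot: [0.134, 0.987, -0.012, 0.086]
contact_force: [1.4, 4.8, -2.0]
opening: 0.266
finger_force: 39.8
```

```bash
python3 -c "from h import *;bs()"
```

```text
18.1 ins,lat,z mm [28.5  0.5 -0.3] F fwd,lat,z [0.0, 5.0, -2.0] M [1.02 0.2  0.55] rot err tool [-0.0007  0.0002  0.0015] op 23.4
```

Emit:
send_rows --motion '[{"x": -0.5, "y": 0.05, "z": 0.09, "rx": 0, "ry": 0, "rz": -0.005, "jaw": 1.5}, {"x": -0.5, "y": 0, "z": 0.09, "rx": 0, "ry": 0, "rz": 0, "jaw": 1.5}, {"x": -0.5, "y": 0, "z": 0.09, "rx": 0, "ry": 0, "rz": 0, "jaw": 1.5}, {"x": -0.4, "y": 0, "z": 0.07, "rx": 0, "ry": 0, "rz": 0, "jaw": 1.5}, {"x": 0, "y": 0, "z": 0, "rx": 0, "ry": 0, "rz": 0, "jaw": 1.5}]'

```text
clock: 18.6
tool_pos: [0.5313, -0.3977, 0.0419]
eef_rot: [0.132, 0.987, -0.013, 0.086]
contact_force: [1.9, 4.9, -2.5]
opening: 0.266
finger_force: 39.8
```

```bash
python3 -c "from h import *;bs()"
```

```text
18.6 ins,lat,z mm [48.   0.2 -0.2] F fwd,lat,z [0.5, 5.2, -2.5] M [0.91 0.09 0.43] rot err tool [-0.0018  0.0008  0.0057] op 23.4
```

Emit:
send_rows --motion '[{"x": -0.5, "y": 0.1, "z": 0.09, "rx": 0, "ry": 0, "rz": -0.005, "jaw": 1.5}, {"x": -0.5, "y": 0, "z": 0.09, "rx": 0, "ry": 0, "rz": 0, "jaw": 1.5}, {"x": -0.5, "y": 0, "z": 0.09, "rx": 0, "ry": 0, "rz": 0, "jaw": 1.5}, {"x": -0.5, "y": 0, "z": 0.09, "rx": 0, "ry": 0, "rz": 0, "jaw": 1.5}, {"x": 0, "y": 0, "z": 0, "rx": 0, "ry": 0, "rz": 0, "jaw": 1.5}]'

```text
clock: 19.1
tool_pos: [0.5513, -0.403, 0.042]
eef_rot: [0.13, 0.988, -0.014, 0.086]
contact_force: [-0.3, -0.1, -0.8]
opening: 0.269
finger_force: 39.8
```

```bash
python3 -c "from h import *;bs()"
```

```text
19.1 ins,lat,z mm [68.6  0.6 -0.1] F fwd,lat,z [-0.3, -0.2, -0.8] M [0.14 0.21 0.04] rot err tool [-0.0029  0.0014  0.0098] op 23.7
```

Emit:
send_rows --motion '[{"x": -0.4, "y": 0, "z": 0.07, "rx": 0, "ry": 0, "rz": 0, "jaw": 1.5}, {"x": -0.2, "y": 0, "z": 0.04, "rx": 0, "ry": 0, "rz": 0, "jaw": 1.5}, {"x": -0.2, "y": 0, "z": 0.03, "rx": 0, "ry": 0, "rz": 0, "jaw": 1.5}, {"x": -0.1, "y": 0, "z": 0.02, "rx": 0, "ry": 0, "rz": 0, "jaw": 1.5}, {"x": 0, "y": 0, "z": 0, "rx": 0, "ry": 0, "rz": 0, "jaw": 1.5}]'

```text
clock: 19.6
tool_pos: [0.5589, -0.4044, 0.0416]
eef_rot: [0.13, 0.988, -0.013, 0.085]
contact_force: [-0.3, 0.9, -1.0]
opening: 0.27
finger_force: 39.8
```

Emit:
send_rows --motion '[{"x": -0.1, "y": 0, "z": 0.02, "rx": 0, "ry": 0, "rz": 0, "jaw": 1.5}, {"x": 0, "y": 0, "z": 0, "rx": 0, "ry": 0, "rz": 0, "jaw": 1.5}, {"x": 0, "y": 0, "z": 0, "rx": 0, "ry": 0, "rz": 0, "jaw": 1.5}, {"x": 0, "y": 0, "z": 0, "rx": 0, "ry": 0, "rz": 0, "jaw": 1.5}, {"x": 0, "y": 0, "z": 0, "rx": 0, "ry": 0, "rz": 0, "jaw": 1.5}]'

```text
clock: 20.1
tool_pos: [0.5598, -0.4044, 0.0416]
eef_rot: [0.13, 0.988, -0.013, 0.085]
contact_force: [0.1, -0.2, -0.3]
opening: 0.273
finger_force: 39.8
```

```bash
python3 -c "from h import *;bs()"
```

```text
20.1 ins,lat,z mm [77.1  1.4 -0.6] F fwd,lat,z [0.1, -0.2, -0.3] M [ 0.05  0.24 -0.04] rot err tool [-0.0019 -0.0012  0.0106] op 24.0
```

Emit:
send_rows --motion '[{"x": -0.1, "y": -0.05, "z": 0.02, "rx": 0, "ry": 0, "rz": 0, "jaw": 1.5}, {"x": -0.1, "y": 0, "z": 0.02, "rx": 0, "ry": 0, "rz": 0, "jaw": 1.5}, {"x": -0.1, "y": 0, "z": 0, "rx": 0, "ry": 0, "rz": 0, "jaw": 1.5}, {"x": 0, "y": 0, "z": 0, "rx": 0, "ry": 0, "rz": 0, "jaw": 1.5}, {"x": 0, "y": 0, "z": 0, "rx": 0, "ry": 0, "rz": 0, "jaw": 1.5}]'

```text
clock: 20.6
tool_pos: [0.5598, -0.4049, 0.0409]
eef_rot: [0.13, 0.988, -0.013, 0.082]
contact_force: [-6.2, 3.5, 1.7]
opening: 0.267
finger_force: 39.8
```

```bash
python3 -c "from h import *;bs()"
```

```text
20.6 ins,lat,z mm [77.4  1.  -1.3] F fwd,lat,z [-6.9, 1.7, 1.7] M [0.51 1.14 0.18] rot err tool [-0.0019 -0.0071  0.0107] op 23.5
```

Emit:
send_rows --motion '[{"x": -0.1, "y": 0, "z": 0, "rx": 0, "ry": 0, "rz": 0, "jaw": 1.5}, {"x": -0.1, "y": 0, "z": 0, "rx": 0, "ry": 0, "rz": 0, "jaw": 1.5}, {"x": 0, "y": 0, "z": 0, "rx": 0, "ry": 0, "rz": 0, "jaw": 1.5}, {"x": 0, "y": 0, "z": 0, "rx": 0, "ry": 0, "rz": 0, "jaw": 1.5}, {"x": 0, "y": 0, "z": 0, "rx": 0, "ry": 0, "rz": 0, "jaw": 1.5}]'

```text
clock: 21.1
tool_pos: [0.5598, -0.4053, 0.0407]
eef_rot: [0.13, 0.988, -0.013, 0.08]
contact_force: [-9.3, 2.5, 4.0]
opening: 0.266
finger_force: 39.9
```

```bash
python3 - <<'E'
from h import *
bs()
import pickle
T,S=snapshot("top"),snapshot("side"); pickle.dump((T,S),open("bay2.pkl","wb"))
d=np.load("ins.npz");bx,mouth=d["bx"],d["mouth"]
# ribbed cap is light grey: where is its outer end along the bay axis (top face z=.062), camera top
G=cv2.cvtColor(T["img"],cv2.COLOR_RGB2GRAY)
for k in range(-56,8,2):
    q=proj(T,[*(mouth+bx*k/1000)[:2],.062])[0]; print(k,int(G[int(round(q[1])),int(round(q[0]))]),end="  ")
print()
for k in range(-60,8,2):
    q=proj(S,mouth+bx*k/1000-np.cross(Z,bx)*.012)[0]; print(k,S["img"][int(round(q[1])),int(round(q[0]))].tolist(),end="  ")
E
```

```text
21.1 ins,lat,z mm [77.5  0.6 -1.4] F fwd,lat,z [-9.6, -0.1, 4.0] M [0.66 1.63 0.12] rot err tool [-0.0023 -0.0109  0.0102] op 23.4
-56 31  -54 31  -52 29  -50 40  -48 35  -46 35  -44 33  -42 31  -40 50  -38 50  -36 43  -34 35  -32 35  -30 44  -28 34  -26 32  -24 32  -22 23  -20 25  -18 20  -16 20  -14 22  -12 20  -10 18  -8 35  -6 73  -4 74  -2 74  0 22  2 42  4 96  6 96  
-60 [54, 96, 85]  -58 [47, 92, 83]  -56 [52, 94, 84]  -54 [52, 94, 84]  -52 [52, 92, 83]  -50 [68, 94, 90]  -48 [80, 98, 99]  -46 [81, 90, 94]  -44 [75, 80, 86]  -42 [67, 70, 77]  -40 [62, 66, 71]  -38 [62, 66, 72]  -36 [63, 69, 75]  -34 [63, 67, 74]  -32 [69, 74, 79]  -30 [76, 82, 88]  -28 [64, 69, 76]  -26 [60, 67, 72]  -24 [59, 64, 72]  -22 [59, 64, 72]  -20 [60, 67, 72]  -18 [60, 66, 72]  -16 [58, 65, 70]  -14 [58, 65, 71]  -12 [61, 67, 72]  -10 [59, 64, 70]  -8 [63, 68, 73]  -6 [61, 68, 73]  -4 [61, 67, 73]  -2 [61, 64, 71]  0 [60, 65, 71]  2 [62, 66, 73]  4 [62, 67, 72]  6 [62, 67, 72]
```

```bash
python3 - <<'E'
from h import *
import pickle
T,S=pickle.load(open("bay1.pkl","rb"))
p=np.array([.4641,-.3807,.0887]);zt=np.array([.164,-.04,-.986]);g=p-zt*.008
v=np.array([np.cos(np.radians(-16)),np.sin(np.radians(-16)),0]);w=np.cross(Z,v)
G=cv2.GaussianBlur(cv2.cvtColor(T["img"],cv2.COLOR_RGB2GRAY),(0,0),.5)
Gs=cv2.GaussianBlur(cv2.cvtColor(S["img"],cv2.COLOR_RGB2GRAY),(0,0),.5)
def samp(I,s,P): q=proj(s,P).astype(np.float32); return cv2.remap(I,q[:,0:1],q[:,1:2],cv2.INTER_LINEAR).ravel()
ks=np.arange(92,116)
for o in(-.006,0): # pack top face centre line, front end edge
    P=np.array([g+v*k/1000+w*o+[0,0,.0118] for k in ks]); print("top",o,dict(zip(ks.tolist(),samp(G,T,P).tolist())))
for o in (0,.008):
    P=np.array([g+v*k/1000-w*.012+[0,0,o-.003] for k in ks]); print("side",o,dict(zip(ks.tolist(),samp(Gs,S,P).tolist())))
# instrument front: top-view profile across the front top edge and bezel, z=.074 along bay axis
d=np.load("ins.npz");bx,mouth=d["bx"],d["mouth"];by=np.cross(Z,bx)
ks=np.arange(-10,14)
for l in(-30,-25,28,32):
    P=np.array([mouth*[1,1,0]+[0,0,.074]+bx*k/1000+by*l/1000 for k in ks]); print("front",l,dict(zip(ks.tolist(),samp(G,T,P).tolist())))
ks=np.arange(74,96)
for l in(-25,0,25):
    P=np.array([mouth*[1,1,0]+[0,0,.074]+bx*k/1000+by*l/1000 for k in ks]); print("back",l,dict(zip(ks.tolist(),samp(G,T,P).tolist())))
E
```

```text
top -0.006 {92: 30, 93: 29, 94: 29, 95: 29, 96: 29, 97: 29, 98: 29, 99: 30, 100: 31, 101: 36, 102: 41, 103: 45, 104: 49, 105: 53, 106: 52, 107: 52, 108: 52, 109: 53, 110: 54, 111: 53, 112: 51, 113: 49, 114: 48, 115: 47}
top 0 {92: 31, 93: 31, 94: 30, 95: 30, 96: 31, 97: 31, 98: 31, 99: 34, 100: 37, 101: 43, 102: 52, 103: 61, 104: 67, 105: 71, 106: 72, 107: 68, 108: 64, 109: 55, 110: 44, 111: 35, 112: 30, 113: 25, 114: 23, 115: 24}
side 0 {92: 66, 93: 65, 94: 64, 95: 61, 96: 58, 97: 54, 98: 51, 99: 48, 100: 45, 101: 43, 102: 42, 103: 42, 104: 42, 105: 41, 106: 41, 107: 41, 108: 41, 109: 42, 110: 42, 111: 43, 112: 45, 113: 49, 114: 54, 115: 60}
side 0.008 {92: 86, 93: 82, 94: 77, 95: 70, 96: 64, 97: 58, 98: 53, 99: 49, 100: 46, 101: 45, 102: 44, 103: 43, 104: 41, 105: 41, 106: 41, 107: 42, 108: 44, 109: 47, 110: 52, 111: 59, 112: 66, 113: 74, 114: 82, 115: 89}
front -30 {-10: 77, -9: 78, -8: 77, -7: 76, -6: 75, -5: 75, -4: 75, -3: 76, -2: 75, -1: 75, 0: 77, 1: 82, 2: 88, 3: 98, 4: 109, 5: 120, 6: 125, 7: 127, 8: 129, 9: 130, 10: 130, 11: 131, 12: 134, 13: 136}
front -25 {-10: 77, -9: 7
[... 490 characters left out ...]
 87, 3: 98, 4: 110, 5: 122, 6: 127, 7: 128, 8: 129, 9: 129, 10: 128, 11: 128, 12: 128, 13: 128}
back -25 {74: 190, 75: 190, 76: 190, 77: 190, 78: 190, 79: 191, 80: 193, 81: 193, 82: 192, 83: 191, 84: 180, 85: 163, 86: 144, 87: 133, 88: 125, 89: 118, 90: 117, 91: 117, 92: 116, 93: 116, 94: 116, 95: 116}
back 0 {74: 187, 75: 189, 76: 191, 77: 191, 78: 191, 79: 191, 80: 190, 81: 190, 82: 185, 83: 178, 84: 170, 85: 148, 86: 128, 87: 109, 88: 100, 89: 92, 90: 87, 91: 87, 92: 87, 93: 88, 94: 89, 95: 90}
back 25 {74: 155, 75: 158, 76: 161, 77: 164, 78: 168, 79: 170, 80: 172, 81: 174, 82: 173, 83: 163, 84: 151, 85: 136, 86: 116, 87: 98, 88: 88, 89: 82, 90: 76, 91: 75, 92: 74, 93: 74, 94: 75, 95: 76}
```

Emit:
send_rows --motion '[{"x": 0.5, "y": 0, "z": -0.15, "rx": 0, "ry": 0, "rz": 0, "jaw": 1.5}, {"x": 0.2, "y": 0, "z": -0.1, "rx": 0, "ry": -0.005, "rz": 0, "jaw": 1.5}, {"x": 0, "y": 0, "z": 0, "rx": 0, "ry": 0, "rz": 0, "jaw": 1.5}, {"x": 0, "y": 0, "z": 0, "rx": 0, "ry": 0, "rz": 0, "jaw": 1.5}, {"x": 0, "y": 0, "z": 0, "rx": 0, "ry": 0, "rz": 0, "jaw": 1.5}]'

```text
clock: 21.7
tool_pos: [0.5577, -0.4044, 0.0431]
eef_rot: [0.13, 0.988, -0.013, 0.088]
contact_force: [2.2, 0.3, -4.2]
opening: 0.267
finger_force: 39.9
```

```bash
python3 - <<'E'
from h import *
bs();st()
E
```

```text
21.7 ins,lat,z mm [75.1  0.9  1. ] F fwd,lat,z [2.0, 0.9, -4.2] M [0.   0.34 0.05] rot err tool [-0.0019  0.004   0.0106] op 23.5
21.7 pos [ 0.5577 -0.4044  0.0431] R [[-0.951, 0.259, 0.17], [0.254, 0.966, -0.049], [-0.177, -0.004, -0.984]] F [ 2.2  0.3 -4.2] op 23.5 ff 39.94729596655816 q [ 0.75  1.   -0.31  1.65  0.56  0.4   1.41]
```

Emit:
send_rows --motion '[{"x": 0, "y": -0.05, "z": 0.1, "rx": 0, "ry": 0.004, "rz": 0.005, "jaw": 1.5}, {"x": -0.1, "y": 0, "z": 0.02, "rx": 0, "ry": 0, "rz": 0, "jaw": 1.5}, {"x": -0.1, "y": 0, "z": 0.02, "rx": 0, "ry": 0, "rz": 0, "jaw": 1.5}, {"x": 0, "y": 0, "z": 0, "rx": 0, "ry": 0, "rz": 0, "jaw": 1.5}, {"x": 0, "y": 0, "z": 0, "rx": 0, "ry": 0, "rz": 0, "jaw": 1.5}]'

```text
clock: 22.2
tool_pos: [0.5596, -0.4054, 0.0424]
eef_rot: [0.132, 0.987, -0.013, 0.086]
contact_force: [-0.1, -0.0, -1.2]
opening: 0.273
finger_force: 39.9
```

```bash
python3 -c "from h import *;bs()"
```

```text
22.2 ins,lat,z mm [77.3  0.4  0.3] F fwd,lat,z [-0.1, -0.0, -1.2] M [0.08 0.25 0.  ] rot err tool [-0.0019  0.0003  0.0056] op 24.0
```

Emit:
send_rows --motion '[{"x": -0.1, "y": 0, "z": 0.02, "rx": 0, "ry": 0, "rz": 0, "jaw": 1.5}, {"x": -0.1, "y": 0, "z": 0.02, "rx": 0, "ry": 0, "rz": 0, "jaw": 1.5}, {"x": 0, "y": 0, "z": 0, "rx": 0, "ry": 0, "rz": 0, "jaw": 1.5}, {"x": 0, "y": 0, "z": 0, "rx": 0, "ry": 0, "rz": 0, "jaw": 1.5}, {"x": 0, "y": 0, "z": 0, "rx": 0, "ry": 0, "rz": 0, "jaw": 1.5}]'

```text
clock: 22.7
tool_pos: [0.5597, -0.4057, 0.0417]
eef_rot: [0.133, 0.988, -0.013, 0.084]
contact_force: [-5.4, 1.5, 0.4]
opening: 0.266
finger_force: 39.9
```

```bash
python3 -c "from h import *;bs()"
```

```text
22.7 ins,lat,z mm [77.4  0.2 -0.5] F fwd,lat,z [-5.6, 0.0, 0.4] M [0.35 1.   0.06] rot err tool [-0.0021 -0.0036  0.0054] op 23.4
```

Emit:
send_rows --motion '[{"x": 0.1, "y": 0, "z": 0, "rx": 0, "ry": 0, "rz": 0, "jaw": 1.5}, {"x": 0.05, "y": 0, "z": 0, "rx": 0, "ry": 0, "rz": 0, "jaw": 3}, {"x": 0, "y": 0, "z": 0, "rx": 0, "ry": 0, "rz": 0, "jaw": 5}, {"x": 0, "y": 0, "z": 0, "rx": 0, "ry": 0, "rz": 0, "jaw": 5}, {"x": 0, "y": 0, "z": 0, "rx": 0, "ry": 0, "rz": 0, "jaw": 5}]'

```text
clock: 23.2
tool_pos: [0.5607, -0.4056, 0.0422]
eef_rot: [0.132, 0.987, -0.013, 0.086]
contact_force: [-0.7, 0.1, -0.8]
opening: 0.563
finger_force: 0.0
```

Emit:
send_rows --motion '[{"x": 0, "y": 0, "z": -1.5, "rx": 0, "ry": 0, "rz": 0, "jaw": 5}, {"x": 0, "y": 0, "z": -3, "rx": 0, "ry": 0, "rz": 0, "jaw": 5}, {"x": 0, "y": 0, "z": -4, "rx": 0, "ry": 0, "rz": 0, "jaw": 5}, {"x": 2, "y": 2, "z": -4, "rx": 0, "ry": 0, "rz": 0, "jaw": 5}, {"x": 3, "y": 3, "z": -3, "rx": 0, "ry": 0, "rz": 0, "jaw": 5}]'

```text
clock: 23.7
tool_pos: [0.502, -0.34, 0.1886]
eef_rot: [0.134, 0.987, -0.014, 0.089]
contact_force: [1.0, 0.6, 0.2]
opening: 0.57
finger_force: 0.0
```

Emit:
send_rows --motion '[{"x": 3, "y": 3, "z": 0, "rx": 0, "ry": 0, "rz": 0, "jaw": 5}, {"x": 3, "y": 3, "z": 0, "rx": 0, "ry": 0, "rz": 0, "jaw": 5}, {"x": 2, "y": 3, "z": 0, "rx": 0, "ry": 0, "rz": 0, "jaw": 5}, {"x": 2, "y": 3, "z": 0, "rx": 0, "ry": 0, "rz": 0, "jaw": 5}, {"x": 0, "y": 2, "z": 0, "rx": 0, "ry": 0, "rz": 0, "jaw": 5}]'

```text
clock: 24.2
tool_pos: [0.4401, -0.1747, 0.1679]
eef_rot: [0.132, 0.988, -0.013, 0.084]
contact_force: [1.7, -0.6, 0.4]
opening: 0.562
finger_force: 0.0
```

```bash
python3 - <<'E'
from h import *
import pickle
st()
T,S=snapshot("top"),snapshot("side"); pickle.dump((T,S),open("bay3.pkl","wb"))
d=np.load("ins.npz");bx,mouth=d["bx"],d["mouth"];by=np.cross(Z,bx)
G=cv2.GaussianBlur(cv2.cvtColor(T["img"],cv2.COLOR_RGB2GRAY),(0,0),.4)
Gs=cv2.GaussianBlur(cv2.cvtColor(S["img"],cv2.COLOR_RGB2GRAY),(0,0),.4)
def samp(I,s,P): q=proj(s,P).astype(np.float32); return cv2.remap(I,q[:,0:1],q[:,1:2],cv2.INTER_LINEAR).ravel().tolist()
ks=np.arange(-60,8,2)
for l in(-8,-4,0,4): print("top",l,list(zip(ks.tolist(),samp(G,T,np.array([mouth*[1,1,0]+[0,0,.0605]+bx*k/1000+by*l/1000 for k in ks])))))
for z in(.040,.048,.055): print("side",z,list(zip(ks.tolist(),samp(Gs,S,np.array([mouth*[1,1,0]+[0,0,z]+bx*k/1000-by*.012 for k in ks])))))
E
```

```text
24.2 pos [ 0.4401 -0.1747  0.1679] R [[-0.951, 0.262, 0.163], [0.258, 0.965, -0.047], [-0.17, -0.003, -0.985]] F [ 1.7 -0.6  0.4] op 49.5 ff 0.0 q [ 0.36  0.61 -0.12  2.25  0.55  0.14  1.04]
top -8 [(-60, 80), (-58, 83), (-56, 87), (-54, 88), (-52, 86), (-50, 82), (-48, 83), (-46, 89), (-44, 103), (-42, 127), (-40, 114), (-38, 110), (-36, 112), (-34, 96), (-32, 101), (-30, 105), (-28, 111), (-26, 66), (-24, 47), (-22, 44), (-20, 45), (-18, 46), (-16, 45), (-14, 42), (-12, 46), (-10, 39), (-8, 31), (-6, 32), (-4, 32), (-2, 32), (0, 33), (2, 55), (4, 105), (6, 152)]
top -4 [(-60, 87), (-58, 89), (-56, 90), (-54, 89), (-52, 89), (-50, 89), (-48, 91), (-46, 95), (-44, 113), (-42, 129), (-40, 131), (-38, 110), (-36, 107), (-34, 107), (-32, 124), (-30, 99), (-28, 83), (-26, 63), (-24, 42), (-22, 38), (-20, 38), (-18, 38), (-16, 38), (-14, 38), (-12, 36), (-10, 33), (-8, 33), (-6, 32), (-4, 31), (-2, 30), (0, 28), (2, 54), (4, 112), (6, 163)]
top 0 [(-60, 95), (-58, 93), (-56, 91), (-54, 93), (-52, 95), (-50, 98), (-48, 98), (-46, 101), (-44, 110), (-42, 134), (-40, 121), (-38, 108), (-36, 
[... 1043 characters left out ...]
(-52, 83), (-50, 90), (-48, 99), (-46, 106), (-44, 107), (-42, 100), (-40, 91), (-38, 83), (-36, 80), (-34, 81), (-32, 82), (-30, 75), (-28, 65), (-26, 55), (-24, 48), (-22, 46), (-20, 45), (-18, 42), (-16, 38), (-14, 42), (-12, 44), (-10, 43), (-8, 43), (-6, 41), (-4, 39), (-2, 43), (0, 47), (2, 59), (4, 81), (6, 102)]
side 0.055 [(-60, 79), (-58, 78), (-56, 78), (-54, 82), (-52, 91), (-50, 101), (-48, 107), (-46, 109), (-44, 107), (-42, 103), (-40, 92), (-38, 86), (-36, 84), (-34, 83), (-32, 80), (-30, 76), (-28, 68), (-26, 60), (-24, 50), (-22, 45), (-20, 45), (-18, 47), (-16, 46), (-14, 45), (-12, 44), (-10, 44), (-8, 43), (-6, 41), (-4, 43), (-2, 46), (0, 47), (2, 56), (4, 74), (6, 97)]
```

```bash
python3 - <<'E'
from h import *
import pickle
T,S=pickle.load(open("top.pkl","rb")),pickle.load(open("side.pkl","rb"))
d=np.load("ins.npz");bx,mouth=d["bx"],d["mouth"];by=np.cross(Z,bx)
G=cv2.cvtColor(T["img"],cv2.COLOR_RGB2GRAY);Gs=cv2.cvtColor(S["img"],cv2.COLOR_RGB2GRAY)
def samp(I,s,P): q=proj(s,P).astype(np.float32); return cv2.remap(I,q[:,0:1],q[:,1:2],cv2.INTER_LINEAR).ravel().tolist()
L=lambda k,l,z:mouth*[1,1,0]+bx*k/1000+by*l/1000+[0,0,z/1000]
ks=np.arange(-14,14)
for l in(-8,0,8): print("top z27",l,list(zip(ks.tolist(),samp(G,T,np.array([L(k,l,27) for k in ks])))))
# lateral profile of bezel in top view just ahead of top edge, at z=66
for k in(0,-3): 
  ls=np.arange(-36,37,2); print("lat k",k,list(zip(ls.tolist(),samp(G,T,np.array([L(k,l,66) for l in ls])))))
# side view: vertical profile on the front plane at k=0, l=0 : bezel top/bottom
zs=np.arange(0,84,3)
for l in(0,10): print("side vert",l,list(zip(zs.tolist(),samp(Gs,S,np.array([L(0,l,z) for z in zs])))))
for z in(35,47,60):
  ls=np.arange(-44,40,3); print("side lat z",z,list(zip(ls.tolist(),samp(Gs,S,np.array([L(0,l,z) for l in ls])))))
E
```

```text
top z27 -8 [(-14, 77), (-13, 77), (-12, 76), (-11, 73), (-10, 69), (-9, 65), (-8, 61), (-7, 58), (-6, 53), (-5, 48), (-4, 42), (-3, 39), (-2, 38), (-1, 37), (0, 34), (1, 31), (2, 28), (3, 27), (4, 25), (5, 22), (6, 33), (7, 48), (8, 65), (9, 95), (10, 122), (11, 146), (12, 157), (13, 166)]
top z27 0 [(-14, 66), (-13, 66), (-12, 67), (-11, 66), (-10, 64), (-9, 63), (-8, 59), (-7, 53), (-6, 47), (-5, 44), (-4, 42), (-3, 40), (-2, 40), (-1, 39), (0, 38), (1, 36), (2, 33), (3, 30), (4, 27), (5, 23), (6, 28), (7, 45), (8, 65), (9, 89), (10, 116), (11, 143), (12, 156), (13, 164)]
top z27 8 [(-14, 69), (-13, 69), (-12, 68), (-11, 67), (-10, 68), (-9, 68), (-8, 66), (-7, 59), (-6, 51), (-5, 45), (-4, 43), (-3, 41), (-2, 40), (-1, 39), (0, 38), (1, 34), (2, 30), (3, 27), (4, 27), (5, 27), (6, 29), (7, 50), (8, 71), (9, 93), (10, 119), (11, 145), (12, 165), (13, 170)]
lat k 0 [(-36, 72), (-34, 82), (-32, 90), (-30, 96), (-28, 103), (-26, 109), (-24, 112), (-22, 110), (-20, 93), (-18, 65), (-16, 42), (-14, 32), (-12, 28), (-10, 30), (-8, 35), (-6, 34), (-4, 30), (-2, 23), (0, 31), (2, 35), (4, 
[... 1381 characters left out ...]
3), (19, 45), (22, 46), (25, 47), (28, 53), (31, 62), (34, 72), (37, 78)]
side lat z 47 [(-44, 124), (-41, 124), (-38, 124), (-35, 124), (-32, 124), (-29, 123), (-26, 114), (-23, 96), (-20, 75), (-17, 61), (-14, 51), (-11, 56), (-8, 73), (-5, 90), (-2, 108), (1, 110), (4, 104), (7, 89), (10, 75), (13, 57), (16, 47), (19, 46), (22, 43), (25, 47), (28, 53), (31, 62), (34, 69), (37, 78)]
side lat z 60 [(-44, 121), (-41, 122), (-38, 124), (-35, 124), (-32, 124), (-29, 119), (-26, 115), (-23, 103), (-20, 84), (-17, 63), (-14, 54), (-11, 64), (-8, 71), (-5, 72), (-2, 68), (1, 65), (4, 56), (7, 52), (10, 48), (13, 47), (16, 46), (19, 48), (22, 48), (25, 50), (28, 61), (31, 77), (34, 95), (37, 101)]
```

The cap end is 44.5 mm ahead of my provisional mouth point, and the bezel front is 6–8 mm ahead of it, so the stand-out is roughly 38 mm. That fits "home". I'll confirm by pressing the cap gently with closed fingers.

```bash
python3 - <<'E'
from h import *
d=np.load("ins.npz");Mt,bx,mouth=d["Mt"],d["bx"],d["mouth"]
p,M=cur(); w=(mouth+bx*-.09)*[1,1,0]
plan(p,M,[(w+[0,0,.17],Mt,6),(w+[0,0,.05],Mt,4)])
E
```

```text
0 {'x': -1.7, 'y': -3.2, 'z': 0.3}
1 {'x': -1.8, 'y': -3.2, 'z': 0.3}
2 {'x': -1.7, 'y': -3.2, 'z': 0.3}
3 {'x': -1.8, 'y': -3.2, 'z': 0.3}
4 {'x': -1.7, 'y': -3.3, 'z': 0.3, 'rz': 0.01}
5 {'x': -1.8, 'y': -3.2, 'z': 0.2}
6 {'x': 0.5, 'z': 3.0}
7 {'x': 0.5, 'z': 2.9}
8 {'x': 0.5, 'z': 3.0}
9 {'x': 0.6, 'z': 2.9}
end [ 0.4966 -0.388   0.0503] [[-0.949, 0.267, 0.168], [0.263, 0.964, -0.046], [-0.175, 0.0, -0.985]]
```

Emit:
send_rows --motion '[{"x": -1.7, "y": -3.2, "z": 0.3, "rx": 0, "ry": 0, "rz": 0, "jaw": 0}, {"x": -1.8, "y": -3.2, "z": 0.3, "rx": 0, "ry": 0, "rz": 0, "jaw": 0}, {"x": -1.7, "y": -3.2, "z": 0.3, "rx": 0, "ry": 0, "rz": 0, "jaw": 0}, {"x": -1.8, "y": -3.2, "z": 0.3, "rx": 0, "ry": 0, "rz": 0, "jaw": 0}, {"x": -1.7, "y": -3.3, "z": 0.3, "rx": 0, "ry": 0, "rz": 0.01, "jaw": 0}]'

```text
clock: 24.8
tool_pos: [0.4852, -0.3595, 0.169]
eef_rot: [0.139, 0.986, -0.013, 0.087]
contact_force: [0.6, 0.1, -0.6]
opening: 0.138
finger_force: 0.0
```

Emit:
send_rows --motion '[{"x": -1.8, "y": -3.2, "z": 0.2, "rx": 0, "ry": 0, "rz": 0, "jaw": 0}, {"x": 0.5, "y": 0, "z": 3.0, "rx": 0, "ry": 0, "rz": 0, "jaw": 0}, {"x": 0.5, "y": 0, "z": 2.9, "rx": 0, "ry": 0, "rz": 0, "jaw": 0}, {"x": 0.5, "y": 0, "z": 3.0, "rx": 0, "ry": 0, "rz": 0, "jaw": 0}, {"x": 0.6, "y": 0, "z": 2.9, "rx": 0, "ry": 0, "rz": 0, "jaw": 0}]'

```text
clock: 25.3
tool_pos: [0.4933, -0.3942, 0.0489]
eef_rot: [0.139, 0.986, -0.013, 0.087]
contact_force: [-0.1, 0.1, -0.0]
opening: 0.004
finger_force: 0.0
```

Emit:
send_rows --motion '[{"x": -0.5, "y": 0, "z": 0.09, "rx": 0, "ry": 0, "rz": 0, "jaw": 0}, {"x": -0.5, "y": 0, "z": 0.09, "rx": 0, "ry": 0, "rz": 0, "jaw": 0}, {"x": -0.5, "y": 0, "z": 0.09, "rx": 0, "ry": 0, "rz": 0, "jaw": 0}, {"x": -0.5, "y": 0, "z": 0.09, "rx": 0, "ry": 0, "rz": 0, "jaw": 0}, {"x": 0, "y": 0, "z": 0, "rx": 0, "ry": 0, "rz": 0, "jaw": 0}]'

```text
clock: 25.8
tool_pos: [0.5151, -0.398, 0.0508]
eef_rot: [0.137, 0.987, -0.013, 0.088]
contact_force: [-0.5, 0.4, 0.8]
opening: 0.004
finger_force: 0.0
```

```bash
python3 -c "
from h import *
bs();d=np.load('ins.npz');print('k',(cur()[0]-d['mouth'])@d['bx']*1e3,cur()[0])"
```

```text
25.8 ins,lat,z mm [32.4 -4.3  8.6] F fwd,lat,z [-0.6, 0.3, 0.8] M [ 0.06  0.14 -0.  ] rot err tool [-0.0023  0.0034 -0.0043] op 0.3
k -69.69585642948189 [ 0.51513513 -0.39796948  0.05076918]
```

Emit:
send_rows --motion '[{"x": -0.4, "y": 0.4, "z": 0.09, "rx": 0, "ry": 0, "rz": 0, "jaw": 0}, {"x": -0.4, "y": 0, "z": 0.09, "rx": 0, "ry": 0, "rz": 0, "jaw": 0}, {"x": -0.2, "y": 0, "z": 0.04, "rx": 0, "ry": 0, "rz": 0, "jaw": 0}, {"x": -0.1, "y": 0, "z": 0, "rx": 0, "ry": 0, "rz": 0, "jaw": 0}, {"x": 0, "y": 0, "z": 0, "rx": 0, "ry": 0, "rz": 0, "jaw": 0}]'

```text
clock: 26.3
tool_pos: [0.5253, -0.3965, 0.0488]
eef_rot: [0.137, 0.987, -0.013, 0.086]
contact_force: [0.3, -0.4, 0.2]
opening: 0.005
finger_force: 0.0
```

```bash
python3 -c "
from h import *
bs();d=np.load('ins.npz');print('k',(cur()[0]-d['mouth'])@d['bx']*1e3,cur()[0])"
```

```text
26.3 ins,lat,z mm [41.8 -0.2  6.7] F fwd,lat,z [0.4, -0.3, 0.2] M [0.04 0.08 0.01] rot err tool [-0.0019 -0.0003 -0.0044] op 0.5
k -60.350250824510184 [ 0.52525555 -0.3964746   0.04883965]
```

Emit:
send_rows --motion '[{"x": -0.1, "y": 0, "z": 0.02, "rx": 0, "ry": 0, "rz": 0, "jaw": 0}, {"x": -0.1, "y": 0, "z": 0.02, "rx": 0, "ry": 0, "rz": 0, "jaw": 0}, {"x": -0.1, "y": 0, "z": 0.02, "rx": 0, "ry": 0, "rz": 0, "jaw": 0}, {"x": 0, "y": 0, "z": 0, "rx": 0, "ry": 0, "rz": 0, "jaw": 0}, {"x": 0, "y": 0, "z": 0, "rx": 0, "ry": 0, "rz": 0, "jaw": 0}]'

```text
clock: 26.8
tool_pos: [0.5281, -0.3973, 0.0488]
eef_rot: [0.137, 0.987, -0.012, 0.086]
contact_force: [0.1, 0.4, -0.3]
opening: 0.002
finger_force: 0.0
```

```bash
python3 -c "
from h import *
bs();d=np.load('ins.npz');print('k',(cur()[0]-d['mouth'])@d['bx']*1e3,cur()[0])"
```

```text
26.8 ins,lat,z mm [44.8 -0.2  6.7] F fwd,lat,z [-0.0, 0.4, -0.3] M [ 0.02  0.12 -0.02] rot err tool [-0.0019 -0.0002 -0.0044] op 0.2
k -57.353070320521255 [ 0.52814452 -0.39727273  0.04881784]
```

Emit:
send_rows --motion '[{"x": -0.1, "y": 0, "z": 0.02, "rx": 0, "ry": 0, "rz": 0, "jaw": 0}, {"x": -0.1, "y": 0, "z": 0.02, "rx": 0, "ry": 0, "rz": 0, "jaw": 0}, {"x": -0.1, "y": 0, "z": 0.02, "rx": 0, "ry": 0, "rz": 0, "jaw": 0}, {"x": 0, "y": 0, "z": 0, "rx": 0, "ry": 0, "rz": 0, "jaw": 0}, {"x": 0, "y": 0, "z": 0, "rx": 0, "ry": 0, "rz": 0, "jaw": 0}]'

```text
clock: 27.3
tool_pos: [0.5309, -0.398, 0.0487]
eef_rot: [0.137, 0.987, -0.012, 0.086]
contact_force: [-0.2, -0.0, 0.6]
opening: 0.004
finger_force: 0.5
```

```bash
python3 -c "
from h import *
bs()"
```

```text
27.3 ins,lat,z mm [47.6 -0.2  6.6] F fwd,lat,z [-0.2, -0.1, 0.6] M [0.11 0.34 0.04] rot err tool [-0.0019 -0.0007 -0.0044] op 0.3
```

Emit:
send_rows --motion '[{"x": -0.1, "y": 0, "z": 0.02, "rx": 0, "ry": 0, "rz": 0, "jaw": 0}, {"x": -0.1, "y": 0, "z": 0.02, "rx": 0, "ry": 0, "rz": 0, "jaw": 0}, {"x": 0, "y": 0, "z": 0, "rx": 0, "ry": 0, "rz": 0, "jaw": 0}, {"x": 0, "y": 0, "z": 0, "rx": 0, "ry": 0, "rz": 0, "jaw": 0}, {"x": 0, "y": 0, "z": 0, "rx": 0, "ry": 0, "rz": 0, "jaw": 0}]'

```text
clock: 27.8
tool_pos: [0.5312, -0.3983, 0.0482]
eef_rot: [0.138, 0.987, -0.012, 0.084]
contact_force: [-4.9, 2.4, 3.0]
opening: 0.008
finger_force: 2.5
```

```bash
python3 -c "
from h import *
bs()"
```

```text
27.8 ins,lat,z mm [48.  -0.3  6. ] F fwd,lat,z [-5.4, 1.0, 3.0] M [ 0.35  1.06 -0.01] rot err tool [-0.0021 -0.0041 -0.0046] op 0.7
```

Emit:
send_rows --motion '[{"x": -0.2, "y": 0, "z": 0.02, "rx": 0, "ry": 0, "rz": 0, "jaw": 0}, {"x": -0.2, "y": 0, "z": 0.02, "rx": 0, "ry": 0, "rz": 0, "jaw": 0}, {"x": -0.2, "y": 0, "z": 0.02, "rx": 0, "ry": 0, "rz": 0, "jaw": 0}, {"x": 0, "y": 0, "z": 0, "rx": 0, "ry": 0, "rz": 0, "jaw": 0}, {"x": 0, "y": 0, "z": 0, "rx": 0, "ry": 0, "rz": 0, "jaw": 0}]'

```text
clock: 28.3
tool_pos: [0.5316, -0.3986, 0.0473]
eef_rot: [0.138, 0.987, -0.012, 0.078]
contact_force: [-14.7, 5.1, 8.6]
opening: 0.009
finger_force: 7.5
```

```bash
python3 -c "
from h import *
bs()"
```

```text
28.3 ins,lat,z mm [48.5 -0.5  5.2] F fwd,lat,z [-15.6, 1.0, 8.6] M [1.05 2.73 0.14] rot err tool [-0.0026 -0.0154 -0.0052] op 0.8
```

The pack holds solid under 16 N, so it is home. Retreating.

Emit:
send_rows --motion '[{"x": 1.0, "y": 0, "z": -0.2, "rx": 0, "ry": 0, "rz": 0, "jaw": 0}, {"x": 2, "y": 0, "z": -0.3, "rx": 0, "ry": 0, "rz": 0, "jaw": 0}, {"x": 1, "y": 0, "z": -3, "rx": 0, "ry": 0, "rz": 0, "jaw": 0}, {"x": 0, "y": 0, "z": -4, "rx": 0, "ry": 0, "rz": 0, "jaw": 0}, {"x": 0, "y": 0, "z": -4, "rx": 0, "ry": 0, "rz": 0, "jaw": 0}]'

```text
clock: 28.8
tool_pos: [0.482, -0.3838, 0.1566]
eef_rot: [0.137, 0.987, -0.012, 0.086]
contact_force: [1.2, -0.4, 0.9]
opening: 0.001
finger_force: 0.0
```

Emit:
send_rows --motion '[{"x": 0, "y": 2, "z": -3, "rx": 0, "ry": 0, "rz": 0, "jaw": 0}, {"x": 0, "y": 2, "z": 0, "rx": 0, "ry": 0, "rz": 0, "jaw": 0}, {"x": 0, "y": 0, "z": 0, "rx": 0, "ry": 0, "rz": 0, "jaw": 0}, {"x": 0, "y": 0, "z": 0, "rx": 0, "ry": 0, "rz": 0, "jaw": 0}, {"x": 0, "y": 0, "z": 0, "rx": 0, "ry": 0, "rz": 0, "jaw": 0}]'

```text
clock: 29.3
tool_pos: [0.4872, -0.3454, 0.1842]
eef_rot: [0.138, 0.987, -0.013, 0.085]
contact_force: [0.6, 1.1, -0.0]
opening: 0.002
finger_force: 0.0
```

```bash
python3 -c "
from h import *
st(); print(finish_job())"
```

```text
29.3 pos [ 0.4872 -0.3454  0.1842] R [[-0.947, 0.275, 0.165], [0.27, 0.962, -0.049], [-0.172, -0.002, -0.985]] F [ 0.6  1.1 -0. ] op 0.2 ff 0.0 q [ 0.82  0.71 -0.43  1.87  0.52  0.49  1.36]
the job is handed in; nothing more can be done
None
```

I handed the job in at 29.3 s: the long pack was leaned in the rest, regripped across, slid contact end first into the bay, and released; it held solid under a 16 N push on the cap, so I judged it home, though the hidden stop itself could not be seen.

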